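Load and lock the inlay press

TASK

Set every inlay block that is on the table into the recess with the pad of its own colour, face up, and press it fully home until its face is flush with the rim. Then lower the press beam, felt side down, across the row of blocks so that its axle bottoms in both slots, and last swing both red keepers over the axle ends until they lie flat against their stops. Leave the glue bottle, the books and the jar alone.

Things in the scene. Friction and masses are not known exactly. Their poses are not given: they have to be found in the camera images.
- jig: Inlay press: fixed plywood bed 130 (x) x 310 (y) x 12 mm; origin under its centre, y along the row of recesses. At y = +-114 mm stands a wooden cheek (60 mm along x, 12 mm thick, 88 mm tall) with a slot open at the top: 14 mm wide along x, floor 60 mm above the table, straight to 78 mm, then flaring to 44 mm. Red keepers hinge on steel posts at x = +34, y = +-140 mm, just outside the cheeks.
- slot_left (a point): Where the axle's centre line lies when bottomed in the slot at the +y end of the press: 65 mm above the table, middle of the cheek. Axes as the press.
- slot_right (a point): The same for the slot at the -y end.
- keeper_left (a joint): Keeper at the +y end: red bar 8 x 10 mm, hinge at x = +34, y = +140, z = 78 mm of the press, axis along y; crosswise black knob (14 mm thick, 26 mm long) 60 mm from the hinge. At 0 rad it stands up, leaning 0.2 rad towards the press's +x; grows as it swings over to -x and down; at 1.77 (stop) it lies level, 4 mm above a bottomed axle. Stays where left; about 1.5 N at the knob moves it.
- keeper_left_knob (a point): Centre of the black knob of the keeper at the +y end.
- keeper_right (a joint): The same keeper at the -y end (y = -140 mm); same values.
- keeper_right_knob (a point): Centre of the black knob of the keeper at the -y end.
- beam_mid (a point): Press beam: loose dark wooden bar 30 (x) x 208 (y) x 36 mm (z), grey felt sole below, starting sole down on the table, about 0.36 kg. A 10 mm steel axle runs along y through it, 22 mm above the sole, and sticks out 46 mm at each end. The point is the bar's centre, 18 mm above the sole, 4 mm below the axle line. Seated, its sole is 3 mm above the frames' rims. Either end fits either slot.
- axle_a (a point): Point on the axle's centre line, 114 mm from the beam's middle, towards the beam's +y: the part that rests in a slot.
- axle_b (a point): The same at the beam's -y end.
- glue_bottle: White glue bottle with a pointed nozzle, 52 mm wide, 150 mm tall, standing; origin at the centre of its underside. To be left alone.
- books: Stack of three pocket books, 102 x 134 x 54 mm; origin at the centre of its underside. To be left alone.
- varnish_jar: Small jar, 60 mm wide, 70 mm tall; origin at the centre of its underside. To be left alone.
- block_red_mid (a point): Inlay block with a red body and straw pattern on its face, loose (it may be absent): 46 (x) x 34 (y) x 20 mm (z), the lowest 4 mm a wooden foot 2 mm narrower on each side; about 45 g. The point is its centre, 10 mm below the face; z points out of the face. It starts lying flat, face up.
- mouth_red (a point): Centre of the mouth, level with the rim (40 mm above the table), of the recess with the red pad: opening 49 (x) x 37 (y) mm in a fixed frame 60 x 46 mm, axes as the press. The four frames touch in one row along y, in any order. The pad starts 12 mm below the rim (a block on it stands 8 mm proud); pushed with over 7 N it slides down 8 mm to its stop and stays: face then flush.
- block_yellow_mid (a point): Inlay block with a yellow body and straw pattern on its face, loose (it may be absent): 46 (x) x 34 (y) x 20 mm (z), the lowest 4 mm a wooden foot 2 mm narrower on each side; about 45 g. The point is its centre, 10 mm below the face; z points out of the face. It starts lying flat, face up.
- mouth_yellow (a point): Centre of the mouth, level with the rim (40 mm above the table), of the recess with the yellow pad: opening 49 (x) x 37 (y) mm in a fixed frame 60 x 46 mm, axes as the press. The four frames touch in one row along y, in any order. The pad starts 12 mm below the rim (a block on it stands 8 mm proud); pushed with over 7 N it slides down 8 mm to its stop and stays: face then flush.
- block_green_mid (a point): Inlay block with a green body and straw pattern on its face, loose (it may be absent): 46 (x) x 34 (y) x 20 mm (z), the lowest 4 mm a wooden foot 2 mm narrower on each side; about 45 g. The point is its centre, 10 mm below the face; z points out of the face. It starts lying flat, face up.
- mouth_green (a point): Centre of the mouth, level with the rim (40 mm above the table), of the recess with the green pad: opening 49 (x) x 37 (y) mm in a fixed frame 60 x 46 mm, axes as the press. The four frames touch in one row along y, in any order. The pad starts 12 mm below the rim (a block on it stands 8 mm proud); pushed with over 7 N it slides down 8 mm to its stop and stays: face then flush.
- block_blue_mid (a point): Inlay block with a blue body and straw pattern on its face, loose (it may be absent): 46 (x) x 34 (y) x 20 mm (z), the lowest 4 mm a wooden foot 2 mm narrower on each side; about 45 g. The point is its centre, 10 mm below the face; z points out of the face. It starts lying flat, face up.
- mouth_blue (a point): Centre of the mouth, level with the rim (40 mm above the table), of the recess with the blue pad: opening 49 (x) x 37 (y) mm in a fixed frame 60 x 46 mm, axes as the press. The four frames touch in one row along y, in any order. The pad starts 12 mm below the rim (a block on it stands 8 mm proud); pushed with over 7 N it slides down 8 mm to its stop and stays: face then flush.
Mind the look-alikes: they are no part of the job. Of the things that look like the part that bears block_blue_mid, take the one that is nearest to the robot's base at the start.

How it is judged:
By the outcome, as a careful person would: the job done as asked, in the order asked, and still so for the second after the job is handed in, with the robot touching nothing.
Of block_red, block_yellow, block_green, block_blue only 2 to 4 are there at a start; the rules pass over those that are not, and their reading is None.
At some moment in a run one of block_red, block_yellow, block_green, block_blue may be knocked a few centimetres aside while the robot is not near it.
Once in a run the grip may slacken for a moment while it holds something.
It also fails if it takes over 210 s, if anything falls off the work surface, if the arm or the gripper's body presses on something with over 40 N, if the wrist force passes 120 N, or if a joint passes its speed limit or range.

ROBOT

A 7-joint arm with a two-finger parallel gripper is mounted at the origin on the work surface. World frame = base frame: x ahead of the robot, y to its left, z up, the work surface at z = 0. Lengths are in mm, angles in rad, forces in N, time in s.
With the tool pointing down it reaches from about 400 to 875 mm from the base axis. Payload 4.4 kg.
Tool frame: the origin (TCP) lies at the very end of the fingers, on their centre line; the grasp point (between the pads) lies 19 mm behind it; z points along the fingers, y is the line along which they close (so a half turn about z gives the same grasp; the last joint's range is limited). The gripper opens to 85 mm and grips with 20 to 120 N. Pads are 22 mm wide; open, the fingers measure 114 mm over their backs; the gripper's body (76 mm by 85 mm) begins 54 mm behind the grasp point. The pads swing forward as they close: fully open they stand 13 mm farther back than shut.
Start: joints at [-1.333, 0.628, 0.038, 1.517, -0.027, 0.996, -0.02], TCP at [194.422, 620.256, 231.313] pointing down, gripper open.
Joint ranges: [-3.06, 3.06], [-0.37, 2.12], [-1.25, 1.32], [0.18, 2.47], [-1.1, 4.24], [0.23, 1.98], [-2.94, 2.94]. Speed limits (rad/s): [2.57, 2.57, 3.14, 3.14, 3.14, 3.14, 3.14].

INTERFACE

Orientations are given as [roll, pitch, yaw] about the fixed x, y, z axes, in that order (R = Rz(yaw) Ry(pitch) Rx(roll)).
In Python, from cell import ctrl gives the robot as it stands.
- The arm moves only by the tool jog_arm, never from a script. Its argument "plan" is a list of rows, each an object of numbers: "tx", "ty", "tz": the shift along the tool's x, y, z as a fraction of full scale; "wx", "wy", "wz": the turn, a rotation vector about the tool's x, y, z as a fraction of full scale; "claw": the closure, from 0 (fully open) to 1 (shut). In form: [{"tx": .., "ty": .., "tz": .., "wx": .., "wy": .., "wz": .., "claw": ..}, ...]. A call has 1 to 12 rows; each row is the pose to reach, as a shift and turn from the pose commanded when the call began, along the tool's axes at that moment; what a row does not reach only later rows make up. Full scale, the value 1, is 300 mm for a shift and 90 degrees for a turn. A row lasts 1/10 s, in which the tool goes at most 50 mm and 8.59 degrees, less where a joint would pass 70% of its speed; a pose out of reach is approached as far as the arm can. A call with a number of a shift or a turn outside -1 to 1 is refused whole. A call with a gripper value outside its range is refused whole. The fingers move at their own pace and stop on an object; the grip force is fixed at half the most. Time passes only in rows, so rows that repeat a pose let the fingers close. It gives the time, the measured TCP pose, the force, the opening and the grip force at its end, in the units of the state.
- ctrl.read_state(): the state, without advancing time (a new reading comes with each control period).
- ctrl.get_image(name): name is "side" or "top" or "wrist"; returns a dict with "img" (400x640x3 uint8, red, green, blue), "depth" (400x640 float32, mm along the optical axis (not along the pixel's ray), 0 where there is no reading), "fx", "fy", "cx", "cy" (pixels), "position" and "orientation" of the camera in the world; the wrist camera has in their place "hand_eye" (4x4, takes a point from camera to tool coordinates, whose origin is the TCP and whose axes are the flange's). Camera axes: x right, y down, z forward; pixel columns grow to the right and rows downward; lengths in mm; the calibration is good to about 2 mm. A picture is of the moment at which its call begins: read the wrist's pose just before it.
- ctrl.finish_job(): hands the job in; it is judged then, once.
Trained networks look in a picture, given as the dict that the camera call returned (one of the last four; its "shot" number tells which), for a name from the list of things; names that differ only in an ending like _2 or _b are one class to them, and where a whole thing is asked for, a point or a joint stands for the part that bears it (a point fixed in the world has none). Each returns a list of dicts, best first, with "score" (0 to 1); they miss things now and then, are a little off and sometimes report something else, mostly with a low value. They report only what shows in the picture. A call takes as long as a camera call. They do not tell look-alikes from the thing itself.
- ctrl.trace(picture, thing): "pixels" (400x640 bool, what is visible of it) and "extent" ([centre column, centre row, width, height] in pixels, round what is visible of it).
The state is a dict: "clock": time; "qpos": joint angles; "qd": joint speeds; "tau": joint torques, N m; "eef_pos": TCP position; "tool_rot": TCP orientation; "force": force on the tool from outside, world axes, zero at the start; "torque": the same for the moment, N m; "width": finger opening in mm; "gripper_force": force on a finger pad.
Only numpy, scipy, OpenCV 4.12 (cv2) and the standard library are available. Lean on these libraries where they do the work, as an engineer would, in place of code of your own. Each camera call takes 0.05 s, during which the arm holds its last target. There are 200 camera calls.

## Working session

There is one attempt and no reset: what is moved stays moved. The work goes in short steps, Python scripts to look and compute and a tool call to move; the robot and the scene stay as the last step left them, time stands still between calls to the robot, and variables do not carry over. Pictures are saved under pics/ and viewed, at most 14 in all, crops included, and the job is handed in when it is done.

Besides the shell and the picture viewer there is one more tool, called after "Emit:" in YAML: its name, and indented under it one key for each argument. jog_arm: Moves the arm, as the interface text tells. Shift numbers are shares of 300 mm and turn numbers shares of 90 degrees, none past 1 either way. Its arguments: {"type":"object","properties":{"plan":{"type":"array"}},"required":["plan"]}

```bash
ls; mkdir -p pics
python3 - <<'E'
from cell import ctrl
import cv2,numpy as np
s=ctrl.read_state();print({k:np.round(v,3).tolist() for k,v in s.items()})
ims={}
for n in("top","side"):
    p=ctrl.get_image(n);ims[n]=p
    print(n,p["fx"],p["fy"],p["cx"],p["cy"],p["position"],p["orientation"],p["shot"])
    cv2.imwrite(f"pics/{n}0.png",p["img"][:,:,::-1])
E
```

```text
pics
{'clock': 0.0, 'qpos': [-1.333, 0.629, 0.038, 1.518, -0.027, 0.996, -0.02], 'qd': [-0.001, -0.001, -0.0, 0.001, -0.0, 0.001, -0.0], 'tau': [-0.0, -56.339, 1.226, -19.345, 0.011, 0.01, 0.0], 'eef_pos': [194.265, 619.633, 230.39], 'tool_rot': [-3.14, 0.0, 2.838], 'force': [-0.466, 0.331, 0.61], 'torque': [-0.001, -0.013, 0.031], 'gripper_force': 0.0, 'width': 85.345}
top 482.8974146874642 482.8974146874642 317.1252776120022 195.78201625093155 [ 423.87213999   14.052927   1281.5429275 ] [-3.0699076  -0.00813939 -1.57349149] 1
side 402.1018264026233 402.1018264026233 318.4495008669574 191.57249486484903 [ -94.93627192 -608.2431447   807.91691016] [-2.23664427  0.01519349 -0.81178539] 2
```

View pics/top0.png

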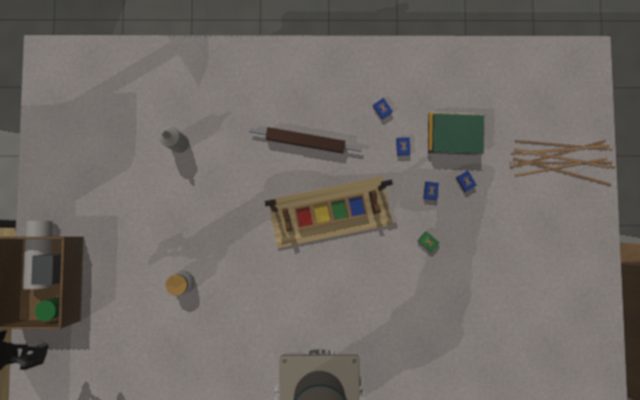

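View pics/side0.png

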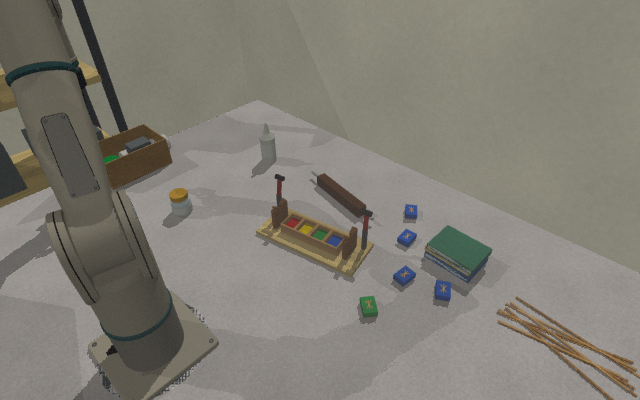

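The top view shows the jig at (330,213), the pads red, yellow, green and blue from left to right, and the beam at (305,140). There is one green block at (429,242). There are four blue ones at (431,190), (466,181), (403,147) and (382,108). No red or yellow blocks are present.

```bash
cat > h.py <<'E'
from cell import ctrl
import numpy as np,cv2
from scipy.spatial.transform import Rotation as R
def shot(n):
    s=ctrl.read_state();p=ctrl.get_image(n)
    if n=="wrist":
        T=np.eye(4);T[:3,:3]=R.from_euler('xyz',s["tool_rot"]).as_matrix();T[:3,3]=s["eef_pos"]
        p["T"]=T@np.array(p["hand_eye"])
    else:
        T=np.eye(4);T[:3,:3]=R.from_euler('xyz',p["orientation"]).as_matrix();T[:3,3]=p["position"];p["T"]=T
    p["s"]=s
    return p
def cloud(p,off=0):
    v,u=np.mgrid[:400,:640];z=p["depth"]+0.0
    c=np.stack([(u-p["cx"])/p["fx"]*z,(v-p["cy"])/p["fy"]*z,z],-1)
    return c@p["T"][:3,:3].T+p["T"][:3,3]
def atz(p,uv,z):
    d=p["T"][:3,:3]@np.array([(uv[0]-p["cx"])/p["fx"],(uv[1]-p["cy"])/p["fy"],1]);o=p["T"][:3,3]
    return o+d*(z-o[2])/d[2]
def proj(p,X):
    c=(np.atleast_2d(X)-p["T"][:3,3])@p["T"][:3,:3];return np.c_[c[:,0]/c[:,2]*p["fx"]+p["cx"],c[:,1]/c[:,2]*p["fy"]+p["cy"]]
def tri(p,a,q,b):  # two-view point and miss distance
    A=[];o=[]
    for k,uv in((p,a),(q,b)):
        d=k["T"][:3,:3]@np.array([(uv[0]-k["cx"])/k["fx"],(uv[1]-k["cy"])/k["fy"],1]);A.append(d/np.linalg.norm(d));o.append(k["T"][:3,3])
    M=[np.eye(3)-np.outer(d,d) for d in A];x=np.linalg.solve(sum(M),sum(m@k for m,k in zip(M,o)))
    return x,[float(np.linalg.norm(m@(x-k))) for m,k in zip(M,o)]
def save(p,name,crop=None,scale=1):
    im=p["img"][:,:,::-1]
    if crop: im=im[crop[1]:crop[3],crop[0]:crop[2]]
    cv2.imwrite("pics/"+name+".png",cv2.resize(im,None,fx=scale,fy=scale,interpolation=cv2.INTER_CUBIC))
def rects(p,m,minpx=30):
    n,l,st,ce=cv2.connectedComponentsWithStats(m.astype(np.uint8))
    C=cloud(p);out=[]
    for i in range(1,n):
        if st[i,4]<minpx: continue
        P=C[(l==i)&(p["depth"]>0)]
        zt=np.percentile(P[:,2],80);Q=P[abs(P[:,2]-zt)<6]
        r=cv2.minAreaRect(Q[:,:2].astype(np.float32))
        out.append((ce[i].round(1).tolist(),int(st[i,4]),round(float(zt),1),np.round(r[0],1).tolist(),np.round(r[1],1).tolist(),round(r[2],1)))
    return out
E
python3 - <<'E'
from h import *
t=shot("top");s=shot("side")
C=cloud(t);print("table z",np.median(C[280:330,300:400,2]),"nodepth",(t["depth"]==0).mean())
for n in("block_green_mid","block_blue_mid","beam_mid","jig","books","varnish_jar","glue_bottle","block_red_mid","block_yellow_mid","keeper_left"):
    for nm,p in(("top",t),("side",s)):
        for d in ctrl.trace(p,n)[:5]:
            print(n,nm,round(d["score"],2),np.round(d["extent"],1).tolist(),rects(p,d["pixels"]) if nm=="top" else "")
E
```

```text
table z 1.1906229359969984 nodepth 0.00376171875
block_green_mid top 0.65 [429.3, 240.6, 19.8, 22.0] [([428.2, 241.1], 257, 23.2, [394.9, -287.3], [46.4, 33.7], 49.6)]
block_green_mid side 0.87 [369.4, 307.4, 18.8, 21.2] 
block_blue_mid top 0.82 [403.0, 146.9, 15.0, 20.0] [([403.0, 145.5], 236, 23.8, [647.4, -224.4], [46.9, 33.8], 4.5)]
block_blue_mid top 0.6 [467.9, 181.6, 19.0, 22.7] [([466.2, 180.6], 308, 23.1, [553.8, -390.3], [46.0, 36.5], 28.6)]
block_blue_mid top 0.56 [433.1, 191.6, 16.3, 18.9] [([431.1, 190.4], 285, 23.3, [529.2, -296.9], [34.9, 46.2], 82.9)]
block_blue_mid top 0.55 [383.1, 110.5, 16.8, 16.4] [([382.6, 108.2], 227, 23.7, [748.4, -171.4], [44.8, 34.8], 34.2)]
block_blue_mid side 0.76 [405.9, 238.1, 18.9, 12.8] 
block_blue_mid side 0.69 [440.3, 293.0, 16.4, 22.7] 
block_blue_mid side 0.62 [409.6, 212.1, 7.1, 20.6] 
block_blue_mid side 0.52 [404.5, 276.6, 20.3, 21.3] 
block_blue_mid side 0.44 [315.1, 227.6, 113.4, 101.5] 
beam_mid top 0.8 [305.6, 138.5, 113.7, 26.8] [([305.2, 139.5], 1224, 39.3, [662.0, 32.2], [249.3, 31.3], 79.9)]
beam_mid top 0.74 [432.5, 192.
[... 1365 characters left out ...]
jar side 0.77 [180.6, 202.5, 24.7, 28.2] 
glue_bottle top 0.71 [176.1, 140.6, 29.6, 23.1] [([173.6, 138.9], 545, 110.3, [658.1, 371.0], [40.5, 39.3], 53.3)]
glue_bottle top 0.37 [302.1, 215.2, 22.3, 22.7] [([304.1, 216.1], 373, 39.9, [460.6, 37.2], [58.5, 41.8], 11.2)]
glue_bottle side 0.67 [268.4, 142.7, 14.8, 40.2] 
glue_bottle side 0.27 [367.0, 218.3, 11.6, 23.0] 
block_red_mid side 0.46 [269.8, 140.7, 12.0, 37.2] 
block_yellow_mid side 0.43 [281.4, 183.4, 5.2, 23.9] 
keeper_left top 0.58 [270.2, 205.1, 9.9, 9.3] [([270.8, 203.6], 82, 145.2, [490.6, 115.6], [12.8, 24.6], 7.9)]
keeper_left top 0.48 [179.8, 282.6, 31.0, 24.4] [([180.2, 283.0], 564, 72.5, [291.3, 352.7], [49.9, 51.6], 41.3)]
```

```bash
cat >> h.py <<'E'
def go(xyz,yawdeg,start=None):
    """fractions for a move from start (xyz,yawdeg; tool down) or the measured pose"""
    s=ctrl.read_state()
    if start is None: p=np.array(s["eef_pos"]);r=R.from_euler('xyz',s["tool_rot"])
    else: p=np.array(start[0]);r=R.from_euler('xyz',[180,0,start[1]],degrees=True)
    d=r.inv().apply(np.array(xyz)-p);w=(r.inv()*R.from_euler('xyz',[180,0,yawdeg],degrees=True)).as_rotvec(degrees=True)
    print("t",np.round(d/300,4),"w",np.round(w/90,4),"rows",round(max(np.linalg.norm(d)/50,np.linalg.norm(w)/8.59),1))
E
python3 - <<'E'
from h import *
go([330,420,300],120);go([460,150,300],101.4,([330,420,300],120));go([430,-90,300],101.4,([460,150,300],101.4))
E
```

```text
t [-0.6309 -0.5017 -0.229 ] w [-0.     -0.      0.4732] rows 5.0
t [-0.9961 -0.0747 -0.    ] w [ 0.     -0.      0.2067] rows 6.0
t [-0.7645 -0.2562 -0.    ] w [0. 0. 0.] rows 4.8
```

Emit:
jog_arm:
  plan:
    - {"tx":-0.631,"ty":-0.502,"tz":-0.229,"wz":0.473}
    - {"tx":-0.631,"ty":-0.502,"tz":-0.229,"wz":0.473}
    - {"tx":-0.631,"ty":-0.502,"tz":-0.229,"wz":0.473}
    - {"tx":-0.631,"ty":-0.502,"tz":-0.229,"wz":0.473}
    - {"tx":-0.631,"ty":-0.502,"tz":-0.229,"wz":0.473}
    - {"tx":-0.631,"ty":-0.502,"tz":-0.229,"wz":0.473}
    - {"tx":-0.631,"ty":-0.502,"tz":-0.229,"wz":0.473}

```text
invalid input at $.plan[0]: expected keys tx, ty, tz, wx, wy, wz, claw
```

Emit:
jog_arm:
  plan:
    - {"tx":-0.996,"ty":-0.075,"wz":0.207}
    - {"tx":-0.996,"ty":-0.075,"wz":0.207}
    - {"tx":-0.996,"ty":-0.075,"wz":0.207}
    - {"tx":-0.996,"ty":-0.075,"wz":0.207}
    - {"tx":-0.996,"ty":-0.075,"wz":0.207}
    - {"tx":-0.996,"ty":-0.075,"wz":0.207}
    - {"tx":-0.996,"ty":-0.075,"wz":0.207}
    - {"tx":-0.996,"ty":-0.075,"wz":0.207}
    - {"tx":-0.996,"ty":-0.075,"wz":0.207}
    - {"tx":-0.996,"ty":-0.075,"wz":0.207}

```text
invalid input at $.plan[0]: expected keys tx, ty, tz, wx, wy, wz, claw
```

Emit:
jog_arm:
  plan:
    - {"tx":-0.765,"ty":-0.256}
    - {"tx":-0.765,"ty":-0.256}
    - {"tx":-0.765,"ty":-0.256}
    - {"tx":-0.765,"ty":-0.256}
    - {"tx":-0.765,"ty":-0.256}
    - {"tx":-0.765,"ty":-0.256}
    - {"tx":-0.765,"ty":-0.256}
    - {"tx":-0.765,"ty":-0.256}
    - {"tx":-0.765,"ty":-0.256}

```text
invalid input at $.plan[0]: expected keys tx, ty, tz, wx, wy, wz, claw
```

Emit:
jog_arm:
  plan:
    - {"tx":-0.631,"ty":-0.502,"tz":-0.229,"wx":0,"wy":0,"wz":0.473,"claw":0}
    - {"tx":-0.631,"ty":-0.502,"tz":-0.229,"wx":0,"wy":0,"wz":0.473,"claw":0}
    - {"tx":-0.631,"ty":-0.502,"tz":-0.229,"wx":0,"wy":0,"wz":0.473,"claw":0}
    - {"tx":-0.631,"ty":-0.502,"tz":-0.229,"wx":0,"wy":0,"wz":0.473,"claw":0}
    - {"tx":-0.631,"ty":-0.502,"tz":-0.229,"wx":0,"wy":0,"wz":0.473,"claw":0}
    - {"tx":-0.631,"ty":-0.502,"tz":-0.229,"wx":0,"wy":0,"wz":0.473,"claw":0}
    - {"tx":-0.631,"ty":-0.502,"tz":-0.229,"wx":0,"wy":0,"wz":0.473,"claw":0}
    - {"tx":-0.631,"ty":-0.502,"tz":-0.229,"wx":0,"wy":0,"wz":0.473,"claw":0}

```text
clock: 2.0
eef_pos: [328.9, 421.1, 299.8]
tool_rot: [-3.141, -0.001, 2.097]
force: [0.5, 0.6, -0.2]
width: 85.4
gripper_force: 0.0
```

Emit:
jog_arm:
  plan:
    - {"tx":-0.996,"ty":-0.075,"tz":0,"wx":0,"wy":0,"wz":0.207,"claw":0}
    - {"tx":-0.996,"ty":-0.075,"tz":0,"wx":0,"wy":0,"wz":0.207,"claw":0}
    - {"tx":-0.996,"ty":-0.075,"tz":0,"wx":0,"wy":0,"wz":0.207,"claw":0}
    - {"tx":-0.996,"ty":-0.075,"tz":0,"wx":0,"wy":0,"wz":0.207,"claw":0}
    - {"tx":-0.996,"ty":-0.075,"tz":0,"wx":0,"wy":0,"wz":0.207,"claw":0}
    - {"tx":-0.996,"ty":-0.075,"tz":0,"wx":0,"wy":0,"wz":0.207,"claw":0}
    - {"tx":-0.996,"ty":-0.075,"tz":0,"wx":0,"wy":0,"wz":0.207,"claw":0}
    - {"tx":-0.996,"ty":-0.075,"tz":0,"wx":0,"wy":0,"wz":0.207,"claw":0}
    - {"tx":-0.996,"ty":-0.075,"tz":0,"wx":0,"wy":0,"wz":0.207,"claw":0}

```text
clock: 2.9
eef_pos: [459.3, 152.3, 299.4]
tool_rot: [-3.14, -0.001, 1.774]
force: [-0.9, -0.7, 0.4]
width: 85.5
gripper_force: 0.0
```

Emit:
jog_arm:
  plan:
    - {"tx":-0.765,"ty":-0.256,"tz":0,"wx":0,"wy":0,"wz":0,"claw":0}
    - {"tx":-0.765,"ty":-0.256,"tz":0,"wx":0,"wy":0,"wz":0,"claw":0}
    - {"tx":-0.765,"ty":-0.256,"tz":0,"wx":0,"wy":0,"wz":0,"claw":0}
    - {"tx":-0.765,"ty":-0.256,"tz":0,"wx":0,"wy":0,"wz":0,"claw":0}
    - {"tx":-0.765,"ty":-0.256,"tz":0,"wx":0,"wy":0,"wz":0,"claw":0}
    - {"tx":-0.765,"ty":-0.256,"tz":0,"wx":0,"wy":0,"wz":0,"claw":0}
    - {"tx":-0.765,"ty":-0.256,"tz":0,"wx":0,"wy":0,"wz":0,"claw":0}
    - {"tx":-0.765,"ty":-0.256,"tz":0,"wx":0,"wy":0,"wz":0,"claw":0}
    - {"tx":-0.765,"ty":-0.256,"tz":0,"wx":0,"wy":0,"wz":0,"claw":0}

```text
clock: 3.8
eef_pos: [430.5, -87.9, 299.8]
tool_rot: [-3.141, -0.001, 1.774]
force: [-0.6, -0.4, -0.2]
width: 85.7
gripper_force: 0.0
```

Run:
```python
from h import *
w=shot("wrist");print(w["s"]["clock"],w["s"]["eef_pos"],w["s"]["tool_rot"],w["fx"],w["cx"],w["cy"]);print(np.round(w["hand_eye"],3).tolist())
save(w,"w1");C=cloud(w);print(C[200,320],C[20,20],C[380,600])
```

```text
3.8 [430.50125783 -87.9321737  299.7687397 ] [-3.14128076e+00 -7.21896627e-04  1.77412514e+00] 333.6003291526161 320.4119937285531 202.87293447140533
[[0.0, -0.945, -0.327, 84.861], [1.0, 0.0, 0.0, -0.546], [-0.0, -0.327, 0.945, -142.71], [0.0, 0.0, 0.0, 1.0]]
[ 441.64862816 -146.81454182   11.315485  ] [65.17538739 -2.83789938 17.94948041] [1690.48544101 -834.11639086 -555.37920505]
```

View pics/w1.png

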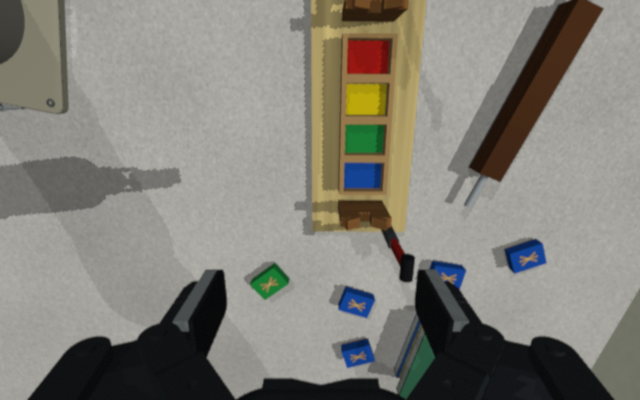

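```bash
cat >> h.py <<'E'
def col(p,name):
    h=cv2.cvtColor(p["img"],cv2.COLOR_RGB2HSV);H,S,V=h[...,0],h[...,1],h[...,2]
    rg={"green":(45,80),"blue":(108,130),"yellow":(22,34)}[name]
    return (H>=rg[0])&(H<=rg[1])&(S>130)&(V>40)
def blocks(p,name,minpx=60):
    m=cv2.morphologyEx(col(p,name).astype(np.uint8),cv2.MORPH_CLOSE,np.ones((9,9)))
    return rects(p,m,minpx)
def frames(p):
    C=cloud(p);m=(abs(C[...,2]-41)<4)&(abs(C[...,0]-474)<70)&(abs(C[...,1]+31)<120)
    m=cv2.morphologyEx(m.astype(np.uint8),cv2.MORPH_OPEN,np.ones((2,2)))
    Q=C[m>0];r=cv2.minAreaRect(Q[:,:2].astype(np.float32));return np.median(Q[:,2]),len(Q),r
E
python3 - <<'E'
from h import *
w=shot("wrist");C=cloud(w);t=shot("top")
print("table",np.median(C[250:300,100:200,2]))
for p in(w,t):
    for c in("green","blue"):
        for b in blocks(p,c):print(c,b)
    print(frames(p))
    for d in ctrl.trace(p,"jig")[:2]:print("jig",d["score"],rects(p,d["pixels"],500))
go([395,-287,150],139.6)
E
```

```text
table -0.0752950078045842
green ([364.2, 138.2], 1037, 28.6, [477.4, -52.5], [46.5, 34.8], 11.1)
green ([269.6, 281.0], 729, 20.5, [393.7, -284.6], [46.6, 34.0], 49.8)
green ([416.8, 364.7], 825, 54.5, [635.8, -361.2], [119.1, 27.2], 88.3)
blue ([362.3, 174.9], 884, 28.7, [487.2, -98.4], [45.7, 33.1], 12.3)
blue ([525.5, 255.3], 903, 20.6, [747.4, -168.9], [46.1, 35.0], 33.3)
blue ([449.8, 272.0], 514, 20.7, [645.0, -220.0], [31.2, 46.5], 89.5)
blue ([356.1, 301.6], 734, 20.5, [527.2, -294.2], [34.8, 45.9], 83.7)
blue ([357.2, 352.6], 643, 20.6, [552.3, -387.5], [45.6, 36.4], 28.8)
blue ([400.1, 363.9], 101, 17.9, [626.4, -395.5], [40.3, 4.7], 85.4)
(np.float64(39.71077793893056), 3101, ((464.43621826171875, -28.565872192382812), (91.298095703125, 221.22569274902344), 11.95471477508545))
jig 0.77 [([363.8, 117.0], 16177, 21.2, [472.2, -27.9], [59.9, 237.3], 11.5)]
green ([45.7, 309.8], 301, 83.0, [231.9, 667.2], [43.9, 47.0], 2.4)
blue ([382.3, 108.1], 179, 24.3, [746.8, -170.3], [40.9, 30.5], 34.8)
blue ([402.9, 145.9], 177, 24.3, [645.4, -223.3], [42.2, 29.7], 3.5)
blue ([466.1, 181.0], 190, 23.6, [553.1, -389.3], [41.1, 31.4], 30.1)
blue ([430.8, 190.5], 184, 24.0, [527.7, -294.6], [30.9, 40.7], 83.0)
blue ([352.8, 206.0], 65, 31.9, [485.5, -88.7], [39.4, 11.8], 6.9)
(np.float64(39.371217687534454), 397, ((465.8077087402344, -22.35454559326172), (67.2618408203125, 159.85594177246094), 11.765348434448242))
jig 0.66 [([314.2, 211.7], 3137, 16.8, [474.4, -30.9], [130.0, 309.8], 11.4)]
t [-0.6217 -0.2457  0.4998] w [-0.000e+00 -1.000e-04 -4.237e-01] rows 5.0
```

Emit:
jog_arm:
  plan:
    - {"tx":-0.622,"ty":-0.246,"tz":0.5,"wx":0,"wy":0,"wz":-0.424,"claw":0}
    - {"tx":-0.622,"ty":-0.246,"tz":0.5,"wx":0,"wy":0,"wz":-0.424,"claw":0}
    - {"tx":-0.622,"ty":-0.246,"tz":0.5,"wx":0,"wy":0,"wz":-0.424,"claw":0}
    - {"tx":-0.622,"ty":-0.246,"tz":0.5,"wx":0,"wy":0,"wz":-0.424,"claw":0}
    - {"tx":-0.622,"ty":-0.246,"tz":0.5,"wx":0,"wy":0,"wz":-0.424,"claw":0}
    - {"tx":-0.622,"ty":-0.246,"tz":0.5,"wx":0,"wy":0,"wz":-0.424,"claw":0}
    - {"tx":-0.622,"ty":-0.246,"tz":0.5,"wx":0,"wy":0,"wz":-0.424,"claw":0}
    - {"tx":-0.622,"ty":-0.246,"tz":0.5,"wx":0,"wy":0,"wz":-0.424,"claw":0}
    - {"tx":-0.622,"ty":-0.246,"tz":0.5,"wx":0,"wy":0,"wz":-0.424,"claw":0}

```text
clock: 4.95
eef_pos: [395.4, -286.7, 150.5]
tool_rot: [3.141, 0.0, 2.437]
force: [-0.3, -0.2, -0.1]
width: 85.4
gripper_force: 0.0
```

Run:
```python
from h import *
w=shot("wrist")
for b in blocks(w,"green"):print(b)
x,y=[(b[3]) for b in blocks(w,"green") if abs(b[3][0]-395)<40 and abs(b[3][1]+287)<40][0]
go([x,y,9],139.6)
```

```text
([627.5, 80.0], 1298, 28.7, [480.0, -48.2], [41.2, 30.4], 12.0)
([319.4, 187.8], 2130, 20.6, [393.0, -285.7], [45.1, 34.1], 49.3)
t [ 0.0088 -0.0038  0.4722] w [0.0005 0.0006 0.0009] rows 2.8
```

Emit:
jog_arm:
  plan:
    - {"tx":0.009,"ty":-0.004,"tz":0.35,"wx":0,"wy":0,"wz":0,"claw":0}
    - {"tx":0.009,"ty":-0.004,"tz":0.35,"wx":0,"wy":0,"wz":0,"claw":0}
    - {"tx":0.009,"ty":-0.004,"tz":0.476,"wx":0,"wy":0,"wz":0,"claw":0}
    - {"tx":0.009,"ty":-0.004,"tz":0.476,"wx":0,"wy":0,"wz":0,"claw":0}
    - {"tx":0.009,"ty":-0.004,"tz":0.476,"wx":0,"wy":0,"wz":0,"claw":0}
    - {"tx":0.009,"ty":-0.004,"tz":0.476,"wx":0,"wy":0,"wz":0,"claw":1}
    - {"tx":0.009,"ty":-0.004,"tz":0.476,"wx":0,"wy":0,"wz":0,"claw":1}
    - {"tx":0.009,"ty":-0.004,"tz":0.476,"wx":0,"wy":0,"wz":0,"claw":1}
    - {"tx":0.009,"ty":-0.004,"tz":0.476,"wx":0,"wy":0,"wz":0,"claw":1}
    - {"tx":0.009,"ty":-0.004,"tz":0.476,"wx":0,"wy":0,"wz":0,"claw":1}
    - {"tx":0.009,"ty":-0.004,"tz":0.476,"wx":0,"wy":0,"wz":0,"claw":1}

```text
clock: 6.1
eef_pos: [393.3, -287.7, 9.7]
tool_rot: [3.141, 0.005, 2.436]
force: [0.4, 0.9, 13.1]
width: 44.2
gripper_force: 59.8
```

Run:
```python
from h import *
go([477.5,-53.5,110],101.5,([393,-285.7,130],139.6))
```

```text
t [0.2871 0.772  0.0667] w [ 0.     -0.      0.4233] rows 5.0
```

Emit:
jog_arm:
  plan:
    - {"tx":0,"ty":0,"tz":-0.1,"wx":0,"wy":0,"wz":0,"claw":1}
    - {"tx":0,"ty":0,"tz":-0.3,"wx":0,"wy":0,"wz":0,"claw":1}
    - {"tx":0,"ty":0,"tz":-0.4,"wx":0,"wy":0,"wz":0,"claw":1}
    - {"tx":0,"ty":0,"tz":-0.4,"wx":0,"wy":0,"wz":0,"claw":1}
    - {"tx":0,"ty":0,"tz":-0.4,"wx":0,"wy":0,"wz":0,"claw":1}

```text
clock: 6.6
eef_pos: [392.7, -287.1, 129.0]
tool_rot: [3.141, 0.004, 2.436]
force: [-0.2, -0.2, -0.7]
width: 43.5
gripper_force: 62.8
```

Run:
```python
from h import *
w=shot("wrist")
for b in blocks(w,"green"):print(b)
save(w,"w2");print(w["s"]["width"],w["s"]["eef_pos"])
```

```text
([320.2, 273.3], 7121, 139.7, [391.7, -286.3], [46.2, 35.3], 49.4)
43.49804313266173 [ 392.66524223 -287.10323454  129.00711107]
```

View pics/w2.png

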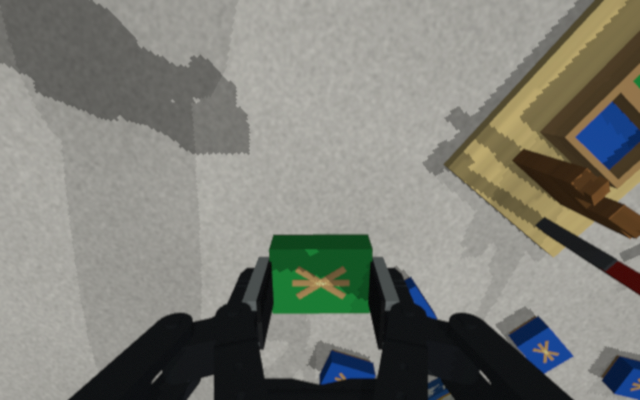

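```bash
cat >> h.py <<'E'
def frame2(p,c=(473,-29.5),a=11.5):
    C=cloud(p);q=(C[...,:2]-c)@R.from_euler('z',a,degrees=True).as_matrix()[:2,:2]
    m=(abs(C[...,2]-40)<3)&(abs(q[...,0])<37)&(abs(q[...,1])<101)
    m=cv2.morphologyEx(m.astype(np.uint8),cv2.MORPH_OPEN,np.ones((3,3)))
    Q=C[m>0];r=cv2.minAreaRect(Q[:,:2].astype(np.float32));return np.median(Q[:,2]),len(Q),r
E
python3 - <<'E'
from h import *
go([450,-180,170],101.5)
E
```

```text
t [ 0.0825  0.396  -0.1405] w [0.0006 0.0005 0.4231] rows 4.4
```

Emit:
jog_arm:
  plan:
    - {"tx":0.083,"ty":0.396,"tz":-0.14,"wx":0,"wy":0,"wz":0.423,"claw":1}
    - {"tx":0.083,"ty":0.396,"tz":-0.14,"wx":0,"wy":0,"wz":0.423,"claw":1}
    - {"tx":0.083,"ty":0.396,"tz":-0.14,"wx":0,"wy":0,"wz":0.423,"claw":1}
    - {"tx":0.083,"ty":0.396,"tz":-0.14,"wx":0,"wy":0,"wz":0.423,"claw":1}
    - {"tx":0.083,"ty":0.396,"tz":-0.14,"wx":0,"wy":0,"wz":0.423,"claw":1}
    - {"tx":0.083,"ty":0.396,"tz":-0.14,"wx":0,"wy":0,"wz":0.423,"claw":1}
    - {"tx":0.083,"ty":0.396,"tz":-0.14,"wx":0,"wy":0,"wz":0.423,"claw":1}
    - {"tx":0.083,"ty":0.396,"tz":-0.14,"wx":0,"wy":0,"wz":0.423,"claw":1}

```text
clock: 7.45
eef_pos: [449.4, -180.4, 168.7]
tool_rot: [-3.141, -0.001, 1.772]
force: [0.7, 0.1, -1.2]
width: 43.8
gripper_force: 62.8
```

Run:
```python
from h import *
w=shot("wrist")
print(w["s"]["width"],w["s"]["eef_pos"],w["s"]["tool_rot"])
for c in("green","blue"):
    for b in blocks(w,c):print(c,b)
print(frame2(w))
for d in ctrl.trace(w,"jig")[:1]:
    C=cloud(w);m=d["pixels"]&(abs(C[...,2]-12)<3);print(d["score"],cv2.minAreaRect(C[m][:,:2].astype(np.float32)))
save(w,"w3")
```

```text
43.82563961006167 [ 449.36855844 -180.41794296  168.66816427] [-3.14052581e+00 -6.25377718e-04  1.77168271e+00]
green ([390.6, 37.4], 3004, 28.7, [477.5, -51.3], [46.5, 34.4], 11.4)
green ([320.4, 273.1], 7106, 179.3, [448.8, -179.4], [46.4, 35.2], 11.9)
green ([541.0, 352.0], 325, 52.2, [694.8, -295.5], [3.8, 50.8], 86.7)
blue ([386.5, 100.3], 2494, 28.7, [486.6, -96.7], [46.2, 33.7], 11.6)
blue ([616.3, 233.6], 1713, 20.4, [743.8, -171.7], [39.1, 36.3], 32.8)
blue ([506.0, 262.8], 1667, 20.6, [645.5, -222.7], [47.2, 35.0], 2.0)
blue ([499.7, 317.9], 235, 9.8, [675.1, -291.2], [2.4, 90.9], 88.0)
blue ([365.4, 367.0], 574, 20.4, [542.2, -382.0], [33.3, 16.0], 24.9)
blue ([433.0, 385.9], 196, 18.0, [627.0, -392.1], [5.5, 31.8], 0.8)
(np.float64(40.00528940856316), 3777, ((481.78656005859375, -73.7912368774414), (60.661766052246094, 92.33417510986328), 11.60531234741211))
0.67 ((487.4203796386719, -101.794677734375), (130.27789306640625, 161.49411010742188), 11.487421035766602)
```

View pics/w3.png

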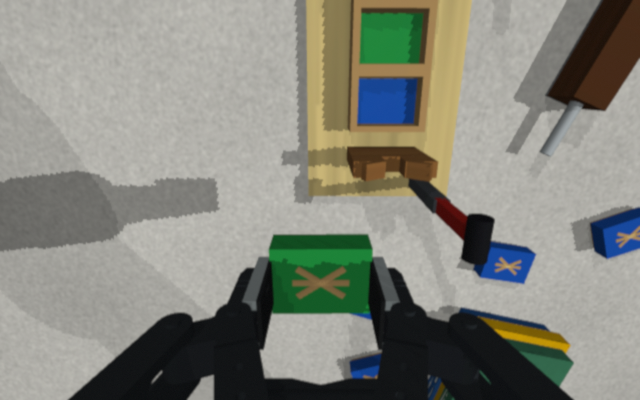

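Run:
```python
from h import *
go([477.8,-52.2,60],101.5); go([477.8,-52.2,44],101.5)
```

```text
t [0.4003 0.1776 0.3632] w [-0.0003 -0.0002 -0.0002] rows 3.4
t [0.4003 0.1776 0.4166] w [-0.0003 -0.0002 -0.0002] rows 3.6
```

Emit:
jog_arm:
  plan:
    - {"tx":0.4,"ty":0.178,"tz":0.1,"wx":0,"wy":0,"wz":0,"claw":1}
    - {"tx":0.4,"ty":0.178,"tz":0.1,"wx":0,"wy":0,"wz":0,"claw":1}
    - {"tx":0.4,"ty":0.178,"tz":0.1,"wx":0,"wy":0,"wz":0,"claw":1}
    - {"tx":0.4,"ty":0.178,"tz":0.2,"wx":0,"wy":0,"wz":0,"claw":1}
    - {"tx":0.4,"ty":0.178,"tz":0.3,"wx":0,"wy":0,"wz":0,"claw":1}
    - {"tx":0.4,"ty":0.178,"tz":0.34,"wx":0,"wy":0,"wz":0,"claw":1}
    - {"tx":0.4,"ty":0.178,"tz":0.34,"wx":0,"wy":0,"wz":0,"claw":1}
    - {"tx":0.4,"ty":0.178,"tz":0.34,"wx":0,"wy":0,"wz":0,"claw":1}

```text
clock: 8.35
eef_pos: [478.7, -52.9, 67.8]
tool_rot: [3.141, 0.0, 1.77]
force: [0.2, 0.4, -0.0]
width: 43.6
gripper_force: 62.8
```

Run:
```python
from h import *
go([477.8,-52.2,44],101.5)
```

```text
t [ 0.0028 -0.0024  0.0792] w [ 0.0004  0.0002 -0.001 ] rows 0.5
```

Emit:
jog_arm:
  plan:
    - {"tx":0.003,"ty":-0.002,"tz":0.03,"wx":0,"wy":0,"wz":0,"claw":1}
    - {"tx":0.003,"ty":-0.002,"tz":0.05,"wx":0,"wy":0,"wz":0,"claw":1}
    - {"tx":0.003,"ty":-0.002,"tz":0.065,"wx":0,"wy":0,"wz":0,"claw":1}
    - {"tx":0.003,"ty":-0.002,"tz":0.08,"wx":0,"wy":0,"wz":0,"claw":1}
    - {"tx":0.003,"ty":-0.002,"tz":0.083,"wx":0,"wy":0,"wz":0,"claw":1}
    - {"tx":0.003,"ty":-0.002,"tz":0.083,"wx":0,"wy":0,"wz":0,"claw":1}

```text
clock: 8.95
eef_pos: [477.4, -51.3, 42.1]
tool_rot: [-3.141, -0.0, 1.771]
force: [0.3, -0.1, -0.5]
width: 44.3
gripper_force: 62.8
```

Emit:
jog_arm:
  plan:
    - {"tx":0,"ty":0,"tz":0,"wx":0,"wy":0,"wz":0,"claw":0}
    - {"tx":0,"ty":0,"tz":0,"wx":0,"wy":0,"wz":0,"claw":0}
    - {"tx":0,"ty":0,"tz":0,"wx":0,"wy":0,"wz":0,"claw":0}
    - {"tx":0,"ty":0,"tz":-0.1,"wx":0,"wy":0,"wz":0,"claw":0}
    - {"tx":0,"ty":0,"tz":-0.2,"wx":0,"wy":0,"wz":0,"claw":1}
    - {"tx":0,"ty":0,"tz":-0.2,"wx":0,"wy":0,"wz":0,"claw":1}
    - {"tx":0,"ty":0,"tz":-0.2,"wx":0,"wy":0,"wz":0,"claw":1}
    - {"tx":0,"ty":0,"tz":-0.2,"wx":0,"wy":0,"wz":0,"claw":1}
    - {"tx":0,"ty":0,"tz":-0.2,"wx":0,"wy":0,"wz":0,"claw":1}

```text
clock: 9.85
eef_pos: [476.9, -51.2, 101.5]
tool_rot: [-3.14, -0.001, 1.771]
force: [-0.5, -1.1, 0.1]
width: 12.2
gripper_force: 0.0
```

Run:
```python
from h import *
w=shot("wrist")
print(w["s"]["width"],w["s"]["eef_pos"])
for b in blocks(w,"green"):print(b)
print(frame2(w))
save(w,"w4",scale=.6);go([477.3,-51.3,52],101.5)
```

```text
12.227133513934715 [476.86672987 -51.1754444  101.4944292 ]
([321.2, 224.3], 3560, 48.4, [476.9, -50.8], [46.0, 35.4], 11.8)
(np.float64(40.00353612756392), 8502, ((472.54071044921875, -29.226707458496094), (60.308204650878906, 184.2278289794922), 11.481937408447266))
t [-0.0006  0.0013  0.1651] w [-0.001  -0.0003 -0.0002] rows 1.0
```

View pics/w4.png

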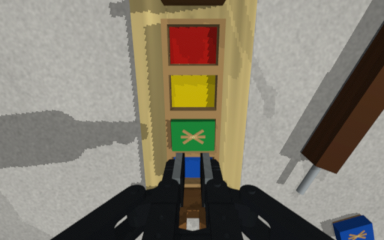

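Emit:
jog_arm:
  plan:
    - {"tx":0,"ty":0.001,"tz":0.1,"wx":0,"wy":0,"wz":0,"claw":1}
    - {"tx":0,"ty":0.001,"tz":0.16,"wx":0,"wy":0,"wz":0,"claw":1}
    - {"tx":0,"ty":0.001,"tz":0.175,"wx":0,"wy":0,"wz":0,"claw":1}
    - {"tx":0,"ty":0.001,"tz":0.185,"wx":0,"wy":0,"wz":0,"claw":1}
    - {"tx":0,"ty":0.001,"tz":0.195,"wx":0,"wy":0,"wz":0,"claw":1}
    - {"tx":0,"ty":0.001,"tz":0.205,"wx":0,"wy":0,"wz":0,"claw":1}
    - {"tx":0,"ty":0.001,"tz":0.21,"wx":0,"wy":0,"wz":0,"claw":1}
    - {"tx":0,"ty":0.001,"tz":0.215,"wx":0,"wy":0,"wz":0,"claw":1}
    - {"tx":0,"ty":0.001,"tz":0.215,"wx":0,"wy":0,"wz":0,"claw":1}

```text
clock: 10.8
eef_pos: [476.4, -51.1, 39.8]
tool_rot: [-3.141, -0.002, 1.77]
force: [-6.4, -0.1, 22.8]
width: -0.1
gripper_force: 11.5
```

Run:
```python
from h import *
go([527.5,-294.3,180],83.3,([476.4,-51.1,180],101.4))
```

```text
t [-0.8283  0.0067  0.    ] w [ 0.     -0.      0.2011] rows 5.0
```

Emit:
jog_arm:
  plan:
    - {"tx":0,"ty":0,"tz":-0.15,"wx":0,"wy":0,"wz":0,"claw":1}
    - {"tx":0,"ty":0,"tz":-0.3,"wx":0,"wy":0,"wz":0,"claw":1}
    - {"tx":0,"ty":0,"tz":-0.47,"wx":0,"wy":0,"wz":0,"claw":0}
    - {"tx":0,"ty":0,"tz":-0.47,"wx":0,"wy":0,"wz":0,"claw":0}

```text
clock: 11.2
eef_pos: [481.6, -52.5, 184.5]
tool_rot: [3.131, 0.003, 1.771]
force: [0.7, -0.5, -0.9]
width: 28.4
gripper_force: 0.0
```

Run:
```python
from h import *
w=shot("wrist")
for b in blocks(w,"green")+blocks(w,"blue"):print(b)
```

```text
([314.1, 183.8], 1915, 40.6, [476.7, -50.9], [45.9, 34.1], 11.3)
([314.5, 229.0], 1376, 28.6, [486.6, -98.8], [46.4, 30.7], 11.0)
([526.8, 319.6], 1460, 20.5, [747.3, -169.1], [45.9, 36.3], 32.9)
([316.9, 370.8], 862, 20.4, [528.1, -287.6], [24.2, 46.2], 85.9)
```

Green is flush: its face reads 40.6 against a bias of about 0.5. Next is blue.

Emit:
jog_arm:
  plan:
    - {"tx":-0.828,"ty":0.007,"tz":0.05,"wx":0,"wy":0,"wz":0.2,"claw":0}
    - {"tx":-0.828,"ty":0.007,"tz":0.05,"wx":0,"wy":0,"wz":0.2,"claw":0}
    - {"tx":-0.828,"ty":0.007,"tz":0.05,"wx":0,"wy":0,"wz":0.2,"claw":0}
    - {"tx":-0.828,"ty":0.007,"tz":0.05,"wx":0,"wy":0,"wz":0.2,"claw":0}
    - {"tx":-0.828,"ty":0.007,"tz":0.05,"wx":0,"wy":0,"wz":0.2,"claw":0}
    - {"tx":-0.828,"ty":0.007,"tz":0.05,"wx":0,"wy":0,"wz":0.2,"claw":0}
    - {"tx":-0.828,"ty":0.007,"tz":0.05,"wx":0,"wy":0,"wz":0.2,"claw":0}
    - {"tx":-0.828,"ty":0.007,"tz":0.05,"wx":0,"wy":0,"wz":0.2,"claw":0}

```text
clock: 12.05
eef_pos: [528.9, -292.4, 162.8]
tool_rot: [-3.14, -0.002, 1.458]
force: [1.0, 0.6, 0.4]
width: 85.4
gripper_force: 0.0
```

Run:
```python
from h import *
w=shot("wrist");print(w["s"]["eef_pos"])
for b in blocks(w,"green")+blocks(w,"blue"):print(b)
b=[b for b in blocks(w,"blue") if abs(b[3][0]-527)<20 and abs(b[3][1]+294)<25]
if b: go([b[0][3][0],b[0][3][1],8],83.3)
```

```text
[ 528.89318385 -292.41214553  162.81479719]
([497.8, 204.0], 3788, 54.6, [671.8, -331.9], [76.2, 96.0], 87.9)
([556.2, 231.4], 106, 54.7, [718.3, -342.4], [7.4, 17.0], 3.7)
([523.2, 251.9], 87, 54.6, [691.8, -356.1], [21.7, 13.4], 43.4)
([547.2, 259.6], 93, 54.7, [713.1, -366.2], [17.1, 12.4], 30.6)
([481.0, 276.2], 351, 54.6, [658.5, -377.8], [23.0, 23.4], 36.6)
([527.6, 298.7], 659, 54.6, [697.8, -404.0], [31.5, 42.8], 87.0)
([578.2, 16.6], 1980, 20.6, [746.2, -170.4], [44.3, 34.4], 33.5)
([452.9, 91.4], 2534, 20.7, [645.6, -223.4], [46.4, 33.3], 2.1)
([319.9, 189.1], 1957, 20.6, [527.5, -294.5], [34.2, 45.4], 83.5)
([355.7, 275.4], 1628, 20.4, [552.9, -388.6], [46.2, 35.3], 29.3)
t [-0.0098 -0.004   0.5169] w [-0.0009 -0.0013  0.0032] rows 3.1
```

Emit:
jog_arm:
  plan:
    - {"tx":-0.01,"ty":-0.004,"tz":0.3,"wx":0,"wy":0,"wz":0,"claw":0}
    - {"tx":-0.01,"ty":-0.004,"tz":0.42,"wx":0,"wy":0,"wz":0,"claw":0}
    - {"tx":-0.01,"ty":-0.004,"tz":0.515,"wx":0,"wy":0,"wz":0,"claw":0}
    - {"tx":-0.01,"ty":-0.004,"tz":0.515,"wx":0,"wy":0,"wz":0,"claw":0}
    - {"tx":-0.01,"ty":-0.004,"tz":0.515,"wx":0,"wy":0,"wz":0,"claw":0}
    - {"tx":-0.01,"ty":-0.004,"tz":0.515,"wx":0,"wy":0,"wz":0,"claw":1}
    - {"tx":-0.01,"ty":-0.004,"tz":0.515,"wx":0,"wy":0,"wz":0,"claw":1}
    - {"tx":-0.01,"ty":-0.004,"tz":0.515,"wx":0,"wy":0,"wz":0,"claw":1}
    - {"tx":-0.01,"ty":-0.004,"tz":0.515,"wx":0,"wy":0,"wz":0,"claw":1}
    - {"tx":-0.01,"ty":-0.004,"tz":0.515,"wx":0,"wy":0,"wz":0,"claw":1}
    - {"tx":-0.01,"ty":-0.004,"tz":0.515,"wx":0,"wy":0,"wz":0,"claw":1}

```text
clock: 13.2
eef_pos: [529.4, -297.8, 12.1]
tool_rot: [3.138, 0.001, 1.457]
force: [-0.2, 1.1, 9.7]
width: 43.8
gripper_force: 60.4
```

Emit:
jog_arm:
  plan:
    - {"tx":0,"ty":0,"tz":-0.1,"wx":0,"wy":0,"wz":0,"claw":1}
    - {"tx":0,"ty":0,"tz":-0.3,"wx":0,"wy":0,"wz":0,"claw":1}
    - {"tx":0,"ty":0,"tz":-0.45,"wx":0,"wy":0,"wz":0,"claw":1}
    - {"tx":0,"ty":0,"tz":-0.55,"wx":0,"wy":0,"wz":0,"claw":1}
    - {"tx":0,"ty":0,"tz":-0.55,"wx":0,"wy":0,"wz":0,"claw":1}
    - {"tx":0,"ty":0,"tz":-0.55,"wx":0,"wy":0,"wz":0,"claw":1}

```text
clock: 13.8
eef_pos: [528.4, -297.0, 175.9]
tool_rot: [3.139, 0.0, 1.457]
force: [-0.0, 0.4, -1.2]
width: 44.0
gripper_force: 64.4
```

Run:
```python
from h import *
w=shot("wrist")
for b in blocks(w,"blue"):print(b)
print(w["s"]["width"],w["s"]["eef_pos"])
go([460,-200,175],101.5)
```

```text
([565.2, 14.2], 1646, 20.6, [743.4, -183.3], [25.7, 51.9], 83.0)
([446.6, 85.2], 2309, 20.6, [645.6, -223.5], [46.1, 33.2], 2.1)
([320.5, 266.5], 6925, 184.2, [528.1, -294.1], [35.3, 45.9], 83.9)
44.02897769488348 [ 528.35670672 -297.01670677  175.89283906]
t [ 0.2938 -0.2605 -0.0016] w [ 0.0003 -0.0005 -0.2   ] rows 2.4
```

Emit:
jog_arm:
  plan:
    - {"tx":0.294,"ty":-0.26,"tz":0,"wx":0,"wy":0,"wz":-0.2,"claw":1}
    - {"tx":0.294,"ty":-0.26,"tz":0,"wx":0,"wy":0,"wz":-0.2,"claw":1}
    - {"tx":0.294,"ty":-0.26,"tz":0,"wx":0,"wy":0,"wz":-0.2,"claw":1}
    - {"tx":0.294,"ty":-0.26,"tz":0,"wx":0,"wy":0,"wz":-0.2,"claw":1}
    - {"tx":0.294,"ty":-0.26,"tz":0,"wx":0,"wy":0,"wz":-0.2,"claw":1}
    - {"tx":0.294,"ty":-0.26,"tz":0,"wx":0,"wy":0,"wz":-0.2,"claw":1}
    - {"tx":0.294,"ty":-0.26,"tz":0,"wx":0,"wy":0,"wz":-0.2,"claw":1}

```text
clock: 14.55
eef_pos: [460.8, -201.8, 174.0]
tool_rot: [-3.141, 0.001, 1.77]
force: [0.7, -0.6, -0.9]
width: 43.9
gripper_force: 64.0
```

Run:
```python
from h import *
w=shot("wrist")
bb=blocks(w,"blue")
for b in bb:print(b)
h=[b for b in bb if b[2]>100][0]
print(w["s"]["width"],w["s"]["eef_pos"],w["s"]["tool_rot"],frame2(w,(472.5,-29.2),11.5))
off=np.array(h[3])-w["s"]["eef_pos"][:2];print(off)
tgt=np.array([472.5,-29.2])-69*np.array([-.1990,.980]);print(tgt)
go([*(tgt-off),70],101.5);go([*(tgt-off),45],101.5)
```

```text
([378.1, 69.4], 2652, 28.7, [486.4, -96.6], [46.4, 33.8], 11.4)
([614.6, 208.0], 1995, 20.5, [745.3, -171.0], [42.3, 36.1], 33.7)
([498.2, 238.0], 1842, 20.5, [645.2, -222.5], [47.4, 34.4], 2.3)
([320.3, 266.6], 6886, 182.4, [459.8, -198.8], [45.9, 34.9], 11.5)
([488.8, 295.4], 109, 9.6, [666.3, -290.9], [1.4, 68.9], 87.9)
([363.0, 353.3], 1056, 20.5, [549.8, -389.5], [39.4, 36.6], 29.4)
43.94064261003489 [ 460.79205833 -201.81198927  173.98838104] [-3.14126778e+00  1.02011726e-03  1.77000929e+00] (np.float64(40.02327620807574), 4485, ((483.8550109863281, -84.70291900634766), (60.33512496948242, 69.94438171386719), 11.535828590393066))
[-0.99205833  3.01198927]
[486.231 -96.82 ]
t [0.3155 0.1541 0.3464] w [-0.0002  0.0005 -0.0009] rows 3.0
t [0.3155 0.1542 0.4298] w [-0.0002  0.0005 -0.0009] rows 3.3
```

Emit:
jog_arm:
  plan:
    - {"tx":0.316,"ty":0.154,"tz":0,"wx":0,"wy":0,"wz":0,"claw":1}
    - {"tx":0.316,"ty":0.154,"tz":0,"wx":0,"wy":0,"wz":0,"claw":1}
    - {"tx":0.316,"ty":0.154,"tz":0.1,"wx":0,"wy":0,"wz":0,"claw":1}
    - {"tx":0.316,"ty":0.154,"tz":0.2,"wx":0,"wy":0,"wz":0,"claw":1}
    - {"tx":0.316,"ty":0.154,"tz":0.3,"wx":0,"wy":0,"wz":0,"claw":1}
    - {"tx":0.316,"ty":0.154,"tz":0.34,"wx":0,"wy":0,"wz":0,"claw":1}
    - {"tx":0.316,"ty":0.154,"tz":0.34,"wx":0,"wy":0,"wz":0,"claw":1}
    - {"tx":0.316,"ty":0.154,"tz":0.34,"wx":0,"wy":0,"wz":0,"claw":1}

```text
clock: 15.4
eef_pos: [487.3, -99.4, 72.9]
tool_rot: [3.141, 0.001, 1.77]
force: [-0.1, -0.2, 0.1]
width: 43.8
gripper_force: 64.0
```

Run:
```python
from h import *
go([487.2,-99.8,45],101.5)
```

```text
t [-0.0013 -0.0007  0.0929] w [ 0.0005  0.0004 -0.0009] rows 0.6
```

Emit:
jog_arm:
  plan:
    - {"tx":-0.001,"ty":0,"tz":0.04,"wx":0,"wy":0,"wz":0,"claw":1}
    - {"tx":-0.001,"ty":0,"tz":0.06,"wx":0,"wy":0,"wz":0,"claw":1}
    - {"tx":-0.001,"ty":0,"tz":0.075,"wx":0,"wy":0,"wz":0,"claw":1}
    - {"tx":-0.001,"ty":0,"tz":0.09,"wx":0,"wy":0,"wz":0,"claw":1}
    - {"tx":-0.001,"ty":0,"tz":0.096,"wx":0,"wy":0,"wz":0,"claw":1}
    - {"tx":-0.001,"ty":0,"tz":0.096,"wx":0,"wy":0,"wz":0,"claw":1}

```text
clock: 16.0
eef_pos: [486.6, -98.8, 43.3]
tool_rot: [-3.141, -0.0, 1.771]
force: [-0.4, 0.5, 0.7]
width: 43.9
gripper_force: 64.0
```

Emit:
jog_arm:
  plan:
    - {"tx":0,"ty":0,"tz":0,"wx":0,"wy":0,"wz":0,"claw":0}
    - {"tx":0,"ty":0,"tz":0,"wx":0,"wy":0,"wz":0,"claw":0}
    - {"tx":0,"ty":0,"tz":0,"wx":0,"wy":0,"wz":0,"claw":0}
    - {"tx":0,"ty":0,"tz":-0.1,"wx":0,"wy":0,"wz":0,"claw":0}
    - {"tx":0,"ty":0,"tz":-0.2,"wx":0,"wy":0,"wz":0,"claw":1}
    - {"tx":0,"ty":0,"tz":-0.2,"wx":0,"wy":0,"wz":0,"claw":1}
    - {"tx":0,"ty":0,"tz":-0.2,"wx":0,"wy":0,"wz":0,"claw":1}
    - {"tx":0,"ty":0,"tz":-0.2,"wx":0,"wy":0,"wz":0,"claw":1}
    - {"tx":0,"ty":0,"tz":-0.2,"wx":0,"wy":0,"wz":0,"claw":1}
    - {"tx":0,"ty":0,"tz":-0.2,"wx":0,"wy":0,"wz":0,"claw":1}

```text
clock: 17.0
eef_pos: [486.2, -98.8, 102.8]
tool_rot: [-3.14, -0.001, 1.771]
force: [-0.1, 0.3, -0.1]
width: 0.4
gripper_force: 0.0
```

Run:
```python
from h import *
w=shot("wrist")
for b in blocks(w,"blue")+blocks(w,"green"):print(b)
print(w["s"]["width"],w["s"]["eef_pos"])
go([486.3,-96.8,40],101.5)
```

```text
([321.0, 220.4], 3513, 48.4, [485.6, -96.1], [46.0, 35.3], 11.7)
([603.9, 340.4], 2867, 20.4, [747.6, -169.1], [47.6, 36.6], 33.7)
([490.0, 357.1], 190, 168.8, [529.3, -77.2], [5.9, 1.6], 0.7)
([321.5, 148.1], 3948, 40.6, [476.7, -50.6], [46.2, 34.0], 11.8)
0.3913596459947204 [486.24719498 -98.75711134 102.75881877]
t [0.0066 0.0014 0.2096] w [-0.0008 -0.0003 -0.0003] rows 1.3
```

Emit:
jog_arm:
  plan:
    - {"tx":0.008,"ty":0.001,"tz":0.1,"wx":0,"wy":0,"wz":0,"claw":1}
    - {"tx":0.008,"ty":0.001,"tz":0.16,"wx":0,"wy":0,"wz":0,"claw":1}
    - {"tx":0.008,"ty":0.001,"tz":0.178,"wx":0,"wy":0,"wz":0,"claw":1}
    - {"tx":0.008,"ty":0.001,"tz":0.188,"wx":0,"wy":0,"wz":0,"claw":1}
    - {"tx":0.008,"ty":0.001,"tz":0.198,"wx":0,"wy":0,"wz":0,"claw":1}
    - {"tx":0.008,"ty":0.001,"tz":0.208,"wx":0,"wy":0,"wz":0,"claw":1}
    - {"tx":0.008,"ty":0.001,"tz":0.215,"wx":0,"wy":0,"wz":0,"claw":1}
    - {"tx":0.008,"ty":0.001,"tz":0.22,"wx":0,"wy":0,"wz":0,"claw":1}
    - {"tx":0.008,"ty":0.001,"tz":0.22,"wx":0,"wy":0,"wz":0,"claw":1}

```text
clock: 17.95
eef_pos: [485.5, -96.1, 39.8]
tool_rot: [3.141, -0.002, 1.77]
force: [-7.1, 1.6, 22.8]
width: 0.0
gripper_force: 11.7
```

Emit:
jog_arm:
  plan:
    - {"tx":0,"ty":0,"tz":-0.15,"wx":0,"wy":0,"wz":0,"claw":1}
    - {"tx":0,"ty":0,"tz":-0.3,"wx":0,"wy":0,"wz":0,"claw":1}
    - {"tx":0,"ty":0,"tz":-0.47,"wx":0,"wy":0,"wz":0,"claw":0}
    - {"tx":0,"ty":0,"tz":-0.6,"wx":0,"wy":0,"wz":0,"claw":0}
    - {"tx":0,"ty":0,"tz":-0.6,"wx":0,"wy":0,"wz":0,"claw":0}
    - {"tx":0,"ty":0,"tz":-0.6,"wx":0,"wy":0,"wz":0,"claw":0}

```text
clock: 18.55
eef_pos: [487.2, -96.3, 218.9]
tool_rot: [3.138, 0.0, 1.772]
force: [-1.3, 0.7, -1.7]
width: 57.9
gripper_force: 0.0
```

Run:
```python
from h import *
w=shot("wrist");t=shot("top");print(w["s"]["eef_pos"])
for b in blocks(w,"blue")+blocks(w,"green"):print(b)
for p in(w,t):
    C=cloud(p)
    for d in ctrl.trace(p,"beam_mid")[:2]:
        m=d["pixels"];print(d["score"],d["extent"],rects(p,m,300))
        Q=C[m&(C[...,2]>30)&(C[...,2]<44)];print(cv2.minAreaRect(Q[:,:2].astype(np.float32)),np.median(Q[:,2]))
go([660,32,260],80)
```

```text
[487.22509443 -96.29926468 218.85621876]
([318.6, 176.9], 1512, 40.6, [485.4, -96.2], [45.3, 33.4], 11.9)
([522.3, 272.1], 1342, 20.6, [747.1, -168.9], [45.8, 35.6], 33.5)
([436.6, 292.6], 509, 20.8, [652.1, -219.5], [31.5, 30.0], 1.6)
([388.5, 366.5], 189, 18.3, [629.3, -338.4], [63.7, 5.5], 88.4)
([323.8, 377.7], 386, 20.5, [548.5, -373.5], [40.5, 9.1], 23.6)
([319.1, 129.8], 1795, 40.6, [476.8, -50.7], [46.0, 33.0], 11.6)
([447.6, 390.4], 193, 54.5, [690.7, -323.5], [16.5, 28.1], 1.7)
0.93 [524.0, 106.8, 152.3, 213.6] [([518.0, 89.9], 10033, 36.4, [657.6, 19.8], [174.7, 32.4], 79.7)]
((657.6499633789062, 19.811912536621094), (174.6982879638672, 32.38534164428711), 79.69745635986328) 36.00271800215154
0.73 [319.2, 130.7, 65.4, 45.7] [([319.7, 132.1], 1147, 40.5, [477.2, -51.3], [59.6, 45.0], 11.5)]
((477.17706298828125, -51.26044464111328), (59.58531951904297, 45.02051544189453), 11.471145629882812) 39.857073595444035
0.77 [303.4, 140.4, 106.4, 24.0] [([304.9, 139.6], 1253, 39.2, [661.0, 26.9], [222.4, 31.1], 79.9)]
((661.9008178710938, 32.19502258300781), (286.9309997558594, 31.098482131958008), 79.91962432861328) 37.5642554513762
0.28 [311.2, 214.2, 92.2, 67.3] [([301.4, 213.6], 2446, 16.7, [467.0, 6.0], [129.6, 234.6], 11.6)]
((461.289794921875, 34.720821380615234), (59.920814514160156, 147.49107360839844), 11.199238777160645) 40.42931083007193
t [ 0.3033  0.654  -0.1467] w [-1.600e-03 -2.000e-04  2.386e-01] rows 4.4
```

Run:
```python
from h import *
go([669,72,260],79.8)
```

```text
t [ 0.428   0.7099 -0.1467] w [-1.600e-03 -2.000e-04  2.408e-01] rows 5.1
```

Emit:
jog_arm:
  plan:
    - {"tx":0.428,"ty":0.71,"tz":-0.147,"wx":0,"wy":0,"wz":0.241,"claw":0}
    - {"tx":0.428,"ty":0.71,"tz":-0.147,"wx":0,"wy":0,"wz":0.241,"claw":0}
    - {"tx":0.428,"ty":0.71,"tz":-0.147,"wx":0,"wy":0,"wz":0.241,"claw":0}
    - {"tx":0.428,"ty":0.71,"tz":-0.147,"wx":0,"wy":0,"wz":0.241,"claw":0}
    - {"tx":0.428,"ty":0.71,"tz":-0.147,"wx":0,"wy":0,"wz":0.241,"claw":0}
    - {"tx":0.428,"ty":0.71,"tz":-0.147,"wx":0,"wy":0,"wz":0.241,"claw":0}
    - {"tx":0.428,"ty":0.71,"tz":-0.147,"wx":0,"wy":0,"wz":0.241,"claw":0}
    - {"tx":0.428,"ty":0.71,"tz":-0.147,"wx":0,"wy":0,"wz":0.241,"claw":0}

```text
clock: 19.55
eef_pos: [668.5, 70.0, 260.4]
tool_rot: [-3.139, 0.002, 1.39]
force: [-0.9, 0.1, 0.5]
width: 85.1
gripper_force: 0.0
```

```bash
cat >> h.py <<'E'
def beam(p,zt=36):
    C=cloud(p);out=None
    for d in ctrl.trace(p,"beam_mid")[:3]:
        m=cv2.dilate(d["pixels"].astype(np.uint8),np.ones((5,5)))>0
        Q=C[m&(abs(C[...,2]-zt)<2.5)]
        if len(Q)<50: continue
        r=cv2.minAreaRect(Q[:,:2].astype(np.float32));print(round(d["score"],2),np.median(Q[:,2]).round(2),[np.round(k,2).tolist() for k in r])
        if out is None:out=r
    return out
E
python3 - <<'E'
from h import *
w=shot("wrist");print(w["s"]["eef_pos"]);beam(w);save(w,"w5")
E
```

```text
[668.5023763   70.00673804 260.35088918]
0.96 35.98 [[660.98, 35.94], [207.4, 29.97], 79.9]
0.48 36.05 [[477.97, -27.87], [71.06, 289.77], 11.38]
```

View pics/w5.png

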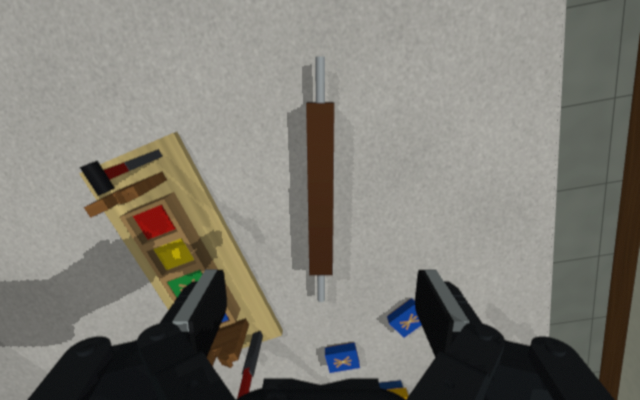

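Run:
```python
from h import *
go([661,36,6],79.9)
```

```text
t [-0.1152 -0.0034  0.8508] w [-0.001   0.0005 -0.0032] rows 5.2
```

Emit:
jog_arm:
  plan:
    - {"tx":-0.115,"ty":-0.003,"tz":0.5,"wx":0,"wy":0,"wz":-0.003,"claw":0}
    - {"tx":-0.115,"ty":-0.003,"tz":0.5,"wx":0,"wy":0,"wz":-0.003,"claw":0}
    - {"tx":-0.115,"ty":-0.003,"tz":0.5,"wx":0,"wy":0,"wz":-0.003,"claw":0}
    - {"tx":-0.115,"ty":-0.003,"tz":0.5,"wx":0,"wy":0,"wz":-0.003,"claw":0}
    - {"tx":-0.115,"ty":-0.003,"tz":0.65,"wx":0,"wy":0,"wz":-0.003,"claw":0}
    - {"tx":-0.115,"ty":-0.003,"tz":0.75,"wx":0,"wy":0,"wz":-0.003,"claw":0}
    - {"tx":-0.115,"ty":-0.003,"tz":0.8,"wx":0,"wy":0,"wz":-0.003,"claw":0}
    - {"tx":-0.115,"ty":-0.003,"tz":0.84,"wx":0,"wy":0,"wz":-0.003,"claw":0}
    - {"tx":-0.115,"ty":-0.003,"tz":0.845,"wx":0,"wy":0,"wz":-0.003,"claw":0}
    - {"tx":-0.115,"ty":-0.003,"tz":0.845,"wx":0,"wy":0,"wz":-0.003,"claw":0}

```text
clock: 20.65
eef_pos: [663.8, 37.9, 9.5]
tool_rot: [3.14, -0.0, 1.397]
force: [-0.5, -0.4, -0.0]
width: 85.3
gripper_force: 0.0
```

Run:
```python
from h import *
go([661,36,7],79.9)
```

```text
t [-0.0078 -0.0082  0.0083] w [ 0.0013 -0.0002  0.0018] rows 0.1
```

Emit:
jog_arm:
  plan:
    - {"tx":-0.004,"ty":-0.006,"tz":0.005,"wx":0,"wy":0,"wz":0,"claw":0}
    - {"tx":-0.004,"ty":-0.006,"tz":0.005,"wx":0,"wy":0,"wz":0,"claw":0}
    - {"tx":-0.004,"ty":-0.006,"tz":0.005,"wx":0,"wy":0,"wz":0,"claw":1}
    - {"tx":-0.004,"ty":-0.006,"tz":0.005,"wx":0,"wy":0,"wz":0,"claw":1}
    - {"tx":-0.004,"ty":-0.006,"tz":0.005,"wx":0,"wy":0,"wz":0,"claw":1}
    - {"tx":-0.004,"ty":-0.006,"tz":0.005,"wx":0,"wy":0,"wz":0,"claw":1}
    - {"tx":-0.004,"ty":-0.006,"tz":0.005,"wx":0,"wy":0,"wz":0,"claw":1}
    - {"tx":-0.004,"ty":-0.006,"tz":0.005,"wx":0,"wy":0,"wz":0,"claw":1}
    - {"tx":-0.004,"ty":-0.006,"tz":0.005,"wx":0,"wy":0,"wz":0,"claw":1}
    - {"tx":-0.004,"ty":-0.006,"tz":0.005,"wx":0,"wy":0,"wz":0,"claw":1}

```text
clock: 21.65
eef_pos: [661.2, 37.1, 6.9]
tool_rot: [3.141, -0.0, 1.397]
force: [0.4, 0.7, 3.3]
width: 29.2
gripper_force: 61.6
```

Emit:
jog_arm:
  plan:
    - {"tx":0,"ty":0,"tz":-0.05,"wx":0,"wy":0,"wz":0,"claw":1}
    - {"tx":0,"ty":0,"tz":-0.15,"wx":0,"wy":0,"wz":0,"claw":1}
    - {"tx":0,"ty":0,"tz":-0.3,"wx":0,"wy":0,"wz":0,"claw":1}
    - {"tx":0,"ty":0,"tz":-0.45,"wx":0,"wy":0,"wz":0,"claw":1}
    - {"tx":0,"ty":0,"tz":-0.6,"wx":0,"wy":0,"wz":0,"claw":1}
    - {"tx":0,"ty":0,"tz":-0.63,"wx":0,"wy":0,"wz":0,"claw":1}
    - {"tx":0,"ty":0,"tz":-0.63,"wx":0,"wy":0,"wz":0,"claw":1}
    - {"tx":0,"ty":0,"tz":-0.63,"wx":0,"wy":0,"wz":0,"claw":1}

```text
clock: 22.45
eef_pos: [659.0, 37.9, 193.6]
tool_rot: [-3.137, -0.0, 1.397]
force: [-0.2, 0.1, -5.0]
width: 28.6
gripper_force: 60.9
```

Run:
```python
from h import *
w=shot("wrist");s=w["s"];print(s["width"],s["eef_pos"],s["tool_rot"],s["gripper_force"],s["force"]);save(w,"w6",scale=.6)
C=cloud(w)
for d in ctrl.trace(w,"beam_mid")[:1]:
    Q=C[d["pixels"]&(C[...,2]>150)&(C[...,2]<260)];print(d["score"],len(Q),np.percentile(Q,[2,50,98],axis=0).round(1).tolist())
    A=np.c_[Q[:,:2]-Q[:,:2].mean(0),np.ones(len(Q))];
    print(cv2.minAreaRect(Q[:,:2].astype(np.float32)),np.linalg.lstsq(A,Q[:,2],rcond=None)[0])
```

```text
28.577765296926852 [658.99371229  37.93212894 193.55269501] [-3.13719460e+00 -1.40874364e-04  1.39745841e+00] 60.8618688583374 [-0.16761274  0.08579797 -4.95750657]
0.91 29812 [[644.6, 6.5, 213.9], [666.7, 90.8, 222.6], [686.6, 142.0, 223.9]]
((664.8074951171875, 73.68717956542969), (151.6334686279297, 30.228374481201172), 80.06519317626953) [-6.13050354e-03 -7.58106760e-03  2.22427061e+02]
```

View pics/w6.png

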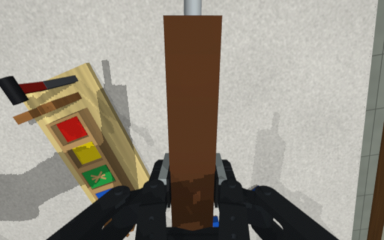

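```bash
cat >> h.py <<'E'
def held(w,zt):
    C=cloud(w);d=ctrl.trace(w,"beam_mid")[0];Q=C[d["pixels"]&(abs(C[...,2]-zt)<5)]
    r=cv2.minAreaRect(Q[:,:2].astype(np.float32));a=r[2] if r[1][0]>r[1][1] else r[2]+90
    e=np.array([np.cos(np.radians(a)),np.sin(np.radians(a))]);e=e*np.sign(e[1])
    end=(Q[:,:2]@e).max();ctr=np.array(r[0]);ctr=ctr+e*(end-104-ctr@e)
    k=(Q[:,:2]-ctr)@e
    print("held",d["score"],np.round(r[1],1),"ang",a,"ctr",ctr,"minus tcp",ctr-w["s"]["eef_pos"][:2],"z(y)",[round(float(np.median(Q[abs(k-c)<6,2])),1) for c in(20,40,60,80,98) if (abs(k-c)<6).any()])
E
python3 - <<'E'
from h import *
w=shot("wrist");held(w,222.5)
go([590,30,200],101.5)
E
```

```text
held 0.74 [142.7  30.4] ang 79.94526672363281 ctr [658.21986307  36.73934119] minus tcp [-0.74363607 -0.98316478] z(y) [221.9, 221.9, 221.9, 221.9, 221.9]
t [-0.0642 -0.2243 -0.0211] w [-2.500e-03  1.000e-04 -2.383e-01] rows 2.5
```

Run:
```python
from h import *
go([472.8,-28,200],101.6)
```

```text
t [-0.3221 -0.5757 -0.0195] w [-2.500e-03  1.000e-04 -2.394e-01] rows 4.0
```

Emit:
jog_arm:
  plan:
    - {"tx":-0.08,"ty":-0.14,"tz":-0.02,"wx":0,"wy":0,"wz":-0.06,"claw":1}
    - {"tx":-0.16,"ty":-0.28,"tz":-0.02,"wx":0,"wy":0,"wz":-0.12,"claw":1}
    - {"tx":-0.22,"ty":-0.4,"tz":-0.02,"wx":0,"wy":0,"wz":-0.18,"claw":1}
    - {"tx":-0.28,"ty":-0.5,"tz":-0.02,"wx":0,"wy":0,"wz":-0.24,"claw":1}
    - {"tx":-0.322,"ty":-0.576,"tz":-0.02,"wx":0,"wy":0,"wz":-0.24,"claw":1}
    - {"tx":-0.322,"ty":-0.576,"tz":-0.02,"wx":0,"wy":0,"wz":-0.24,"claw":1}
    - {"tx":-0.322,"ty":-0.576,"tz":-0.02,"wx":0,"wy":0,"wz":-0.24,"claw":1}
    - {"tx":-0.322,"ty":-0.576,"tz":-0.02,"wx":0,"wy":0,"wz":-0.24,"claw":1}

```text
clock: 23.45
eef_pos: [475.1, -27.9, 201.5]
tool_rot: [3.141, 0.001, 1.775]
force: [1.7, 1.0, -4.4]
width: 29.0
gripper_force: 61.5
```

Run:
```python
from h import *
w=shot("wrist");s=w["s"];print(s["width"],s["eef_pos"],s["tool_rot"]);held(w,s["eef_pos"][2]+28.7)
t=shot("top")
for b in blocks(t,"blue",40)+blocks(t,"green",40):print(b)
go([472.8,-28,120],101.6)
```

```text
28.986747758859053 [475.06002891 -27.92834182 201.4842997 ] [3.14081831e+00 5.76072377e-04 1.77500695e+00]
held 0.78 [ 30.7 142.8] ang 101.5618028640747 ctr [474.48773378 -28.91323841] minus tcp [-0.57229513 -0.98489659] z(y) [230.7, 230.7, 230.7, 230.6, 230.7]
([382.3, 108.2], 178, 23.7, [747.1, -170.6], [42.0, 30.3], 31.9)
([402.9, 145.9], 173, 23.7, [645.3, -223.4], [41.6, 29.4], 3.9)
([466.0, 181.0], 192, 23.9, [552.5, -388.3], [41.0, 31.4], 29.6)
([45.6, 309.9], 297, 83.3, [231.9, 667.5], [43.8, 47.9], 1.5)
t [ 0.0011 -0.0062  0.2711] w [-0.      0.0003  0.0013] rows 1.6
```

Emit:
jog_arm:
  plan:
    - {"tx":0.001,"ty":-0.006,"tz":0.08,"wx":0,"wy":0,"wz":0.001,"claw":1}
    - {"tx":0.001,"ty":-0.006,"tz":0.18,"wx":0,"wy":0,"wz":0.001,"claw":1}
    - {"tx":0.001,"ty":-0.006,"tz":0.28,"wx":0,"wy":0,"wz":0.001,"claw":1}
    - {"tx":0.001,"ty":-0.006,"tz":0.36,"wx":0,"wy":0,"wz":0.001,"claw":1}
    - {"tx":0.001,"ty":-0.006,"tz":0.36,"wx":0,"wy":0,"wz":0.001,"claw":1}
    - {"tx":0.001,"ty":-0.006,"tz":0.36,"wx":0,"wy":0,"wz":0.001,"claw":1}
    - {"tx":0.001,"ty":-0.006,"tz":0.36,"wx":0,"wy":0,"wz":0.001,"claw":1}

```text
clock: 24.3
eef_pos: [473.3, -28.5, 94.7]
tool_rot: [3.139, 0.001, 1.773]
force: [0.4, -0.1, -4.6]
width: 29.2
gripper_force: 61.2
```

Run:
```python
from h import *
w=shot("wrist");s=w["s"];print(s["width"],s["eef_pos"],s["tool_rot"]);held(w,s["eef_pos"][2]+28.7)
p=shot("side")
im=p["img"][100:300,230:430,::-1];cv2.imwrite("pics/s2.png",cv2.resize(im,None,fx=2.5,fy=2.5,interpolation=cv2.INTER_CUBIC))
go([473.1,-28.2,75],101.6)
```

```text
29.213102663894706 [473.33693213 -28.49551232  94.65004061] [3.13938058e+00 8.28055758e-04 1.77280204e+00]
held 0.72 [ 30.3 142.5] ang 101.54213905334473 ctr [473.0056417 -29.5084684] minus tcp [-0.33129042 -1.01295608] z(y) [123.8, 123.8, 123.8, 123.8, 123.8]
t [-0.0002  0.0002  0.0655] w [ 0.0014  0.0003 -0.0001] rows 0.4
```

View pics/s2.png

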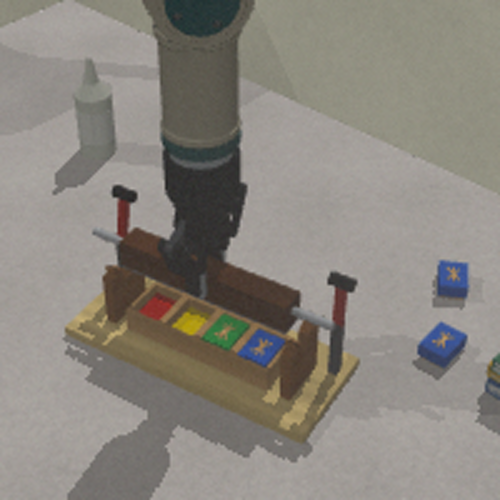

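The beam is centred above the two slots and hangs level, with the axle clear of both keepers. I'll lower it now.

Emit:
jog_arm:
  plan:
    - {"tx":0,"ty":-0.001,"tz":0.04,"wx":0,"wy":0,"wz":0,"claw":1}
    - {"tx":0,"ty":-0.001,"tz":0.065,"wx":0,"wy":0,"wz":0,"claw":1}
    - {"tx":0,"ty":-0.001,"tz":0.085,"wx":0,"wy":0,"wz":0,"claw":1}
    - {"tx":0,"ty":-0.001,"tz":0.1,"wx":0,"wy":0,"wz":0,"claw":1}
    - {"tx":0,"ty":-0.001,"tz":0.115,"wx":0,"wy":0,"wz":0,"claw":1}
    - {"tx":0,"ty":-0.001,"tz":0.125,"wx":0,"wy":0,"wz":0,"claw":1}
    - {"tx":0,"ty":-0.001,"tz":0.135,"wx":0,"wy":0,"wz":0,"claw":1}
    - {"tx":0,"ty":-0.001,"tz":0.135,"wx":0,"wy":0,"wz":0,"claw":1}

```text
clock: 25.25
eef_pos: [471.7, -28.3, 52.8]
tool_rot: [-3.141, -0.0, 1.773]
force: [-0.2, -0.6, -4.8]
width: 29.1
gripper_force: 61.5
```

Emit:
jog_arm:
  plan:
    - {"tx":0,"ty":0.003,"tz":0.0,"wx":0,"wy":0,"wz":0,"claw":1}
    - {"tx":0,"ty":0.003,"tz":0.006,"wx":0,"wy":0,"wz":0,"claw":1}
    - {"tx":0,"ty":0.003,"tz":0.012,"wx":0,"wy":0,"wz":0,"claw":1}
    - {"tx":0,"ty":0.003,"tz":0.016,"wx":0,"wy":0,"wz":0,"claw":1}
    - {"tx":0,"ty":0.003,"tz":0.016,"wx":0,"wy":0,"wz":0,"claw":1}

```text
clock: 25.75
eef_pos: [473.0, -28.1, 49.6]
tool_rot: [3.14, -0.001, 1.773]
force: [-2.7, 1.7, 12.2]
width: 29.1
gripper_force: 64.0
```

Emit:
jog_arm:
  plan:
    - {"tx":0,"ty":0,"tz":-0.005,"wx":0,"wy":0,"wz":0,"claw":0}
    - {"tx":0,"ty":0,"tz":-0.005,"wx":0,"wy":0,"wz":0,"claw":0}
    - {"tx":0,"ty":0,"tz":-0.005,"wx":0,"wy":0,"wz":0,"claw":0}
    - {"tx":0,"ty":0,"tz":-0.005,"wx":0,"wy":0,"wz":0,"claw":0}
    - {"tx":0,"ty":0,"tz":-0.1,"wx":0,"wy":0,"wz":0,"claw":0}
    - {"tx":0,"ty":0,"tz":-0.25,"wx":0,"wy":0,"wz":0,"claw":0}
    - {"tx":0,"ty":0,"tz":-0.4,"wx":0,"wy":0,"wz":0,"claw":0}
    - {"tx":0,"ty":0,"tz":-0.55,"wx":0,"wy":0,"wz":0,"claw":0}
    - {"tx":0,"ty":0,"tz":-0.7,"wx":0,"wy":0,"wz":0,"claw":1}
    - {"tx":0,"ty":0,"tz":-0.7,"wx":0,"wy":0,"wz":0,"claw":1}
    - {"tx":0,"ty":0,"tz":-0.7,"wx":0,"wy":0,"wz":0,"claw":1}
    - {"tx":0,"ty":0,"tz":-0.7,"wx":0,"wy":0,"wz":0,"claw":1}

```text
clock: 26.95
eef_pos: [471.8, -27.7, 257.3]
tool_rot: [-3.14, -0.001, 1.773]
force: [0.3, 0.1, -0.9]
width: 28.4
gripper_force: 0.0
```

Run:
```python
from h import *
w=shot("wrist");s=w["s"];print(s["eef_pos"],s["width"]);held(w,79);save(w,"w7")
C=cloud(w)
for n in("keeper_left","keeper_right","keeper_left_knob"):
    for d in ctrl.trace(w,n)[:3]:
        Q=C[d["pixels"]];print(n,round(d["score"],2),d["extent"],np.percentile(Q,[5,50,95],axis=0).round(0).tolist())
```

```text
[471.78829722 -27.68000187 257.3260486 ] 28.399268618123198
held 0.97 [ 30.  208.1] ang 101.45863723754883 ctr [472.7110566  -29.11640503] minus tcp [ 0.92275938 -1.43640316] z(y) [78.9, 78.9, 78.9, 79.0, 78.9]
keeper_left 0.6 [381.4, 13.9, 39.6, 27.9] [[477.0, 105.0, 93.0], [486.0, 113.0, 141.0], [496.0, 119.0, 144.0]]
keeper_left 0.55 [328.9, 178.6, 137.9, 357.2] [[398.0, -141.0, 11.0], [470.0, 29.0, 12.0], [536.0, 115.0, 111.0]]
keeper_right 0.67 [322.4, 148.3, 58.6, 45.6] [[439.0, -29.0, 24.0], [455.0, -7.0, 39.0], [497.0, 17.0, 41.0]]
keeper_right 0.51 [356.0, 325.6, 22.3, 53.8] [[488.0, -240.0, 0.0], [531.0, -164.0, 142.0], [557.0, -35.0, 295.0]]
keeper_right 0.3 [324.8, 156.6, 35.0, 289.9] [[445.0, -126.0, 69.0], [469.0, -7.0, 79.0], [498.0, 94.0, 80.0]]
keeper_left_knob 0.58 [383.2, 16.6, 36.6, 29.7] [[477.0, 105.0, 89.0], [486.0, 113.0, 140.0], [495.0, 119.0, 144.0]]
```

View pics/w7.png

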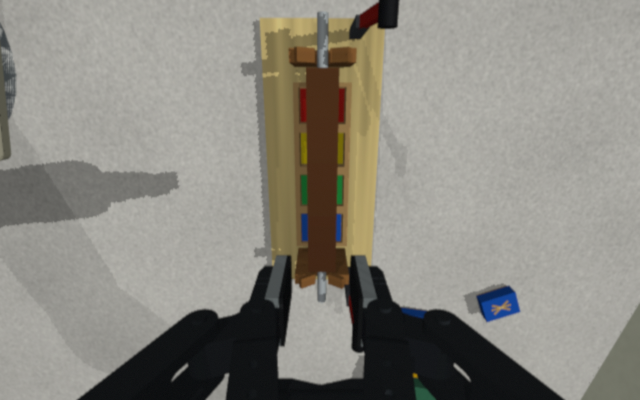

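```bash
cat >> h.py <<'E'
def pw(x,y,z): return [472.6+x*.98-y*.199,-29.1+x*.199+y*.98,z]
def wp():
    e=ctrl.read_state()["eef_pos"];d=np.array(e[:2])-[472.6,-29.1];return (d@[.98,.199]).round(1),(d@[-.199,.98]).round(1),round(e[2],1)
E
python3 - <<'E'
from h import *
print(wp());go(pw(85,140,200),101.5);go(pw(85,140,107),101.5)
E
```

```text
(np.float64(-0.2), np.float64(1.0), np.float64(257.4))
t [0.4631 0.2851 0.1908] w [-0.0013 -0.      0.0006] rows 3.5
t [0.4631 0.2857 0.5008] w [-0.0013 -0.      0.0006] rows 4.4
```

Emit:
jog_arm:
  plan:
    - {"tx":0.463,"ty":0.285,"tz":0.19,"wx":0,"wy":0,"wz":0,"claw":1}
    - {"tx":0.463,"ty":0.285,"tz":0.19,"wx":0,"wy":0,"wz":0,"claw":1}
    - {"tx":0.463,"ty":0.285,"tz":0.19,"wx":0,"wy":0,"wz":0,"claw":1}
    - {"tx":0.463,"ty":0.285,"tz":0.19,"wx":0,"wy":0,"wz":0,"claw":1}
    - {"tx":0.463,"ty":0.285,"tz":0.19,"wx":0,"wy":0,"wz":0,"claw":1}
    - {"tx":0.463,"ty":0.285,"tz":0.33,"wx":0,"wy":0,"wz":0,"claw":1}
    - {"tx":0.463,"ty":0.285,"tz":0.45,"wx":0,"wy":0,"wz":0,"claw":1}
    - {"tx":0.463,"ty":0.285,"tz":0.5,"wx":0,"wy":0,"wz":0,"claw":1}
    - {"tx":0.463,"ty":0.285,"tz":0.5,"wx":0,"wy":0,"wz":0,"claw":1}
    - {"tx":0.463,"ty":0.285,"tz":0.5,"wx":0,"wy":0,"wz":0,"claw":1}

```text
clock: 28.2
eef_pos: [529.0, 123.6, 108.9]
tool_rot: [3.141, 0.001, 1.771]
force: [0.1, 0.3, -0.1]
width: 0.0
gripper_force: 0.0
```

Run:
```python
from h import *
print(wp(),ctrl.read_state()["force"]);go(pw(18,140,107),101.5)
```

```text
(np.float64(85.6), np.float64(138.4), np.float64(108.9)) [ 0.08535577  0.25625065 -0.07133989]
t [ 0.0052 -0.2255  0.0063] w [ 0.0002  0.0006 -0.0004] rows 1.4
```

Emit:
jog_arm:
  plan:
    - {"tx":0.004,"ty":-0.04,"tz":0.006,"wx":0,"wy":0,"wz":0,"claw":1}
    - {"tx":0.004,"ty":-0.08,"tz":0.006,"wx":0,"wy":0,"wz":0,"claw":1}
    - {"tx":0.004,"ty":-0.12,"tz":0.006,"wx":0,"wy":0,"wz":0,"claw":1}
    - {"tx":0.004,"ty":-0.16,"tz":0.006,"wx":0,"wy":0,"wz":0,"claw":1}
    - {"tx":0.004,"ty":-0.195,"tz":0.006,"wx":0,"wy":0,"wz":0,"claw":1}
    - {"tx":0.004,"ty":-0.225,"tz":0.006,"wx":0,"wy":0,"wz":0,"claw":1}
    - {"tx":0.004,"ty":-0.225,"tz":0.006,"wx":0,"wy":0,"wz":0,"claw":1}

```text
clock: 28.9
eef_pos: [461.5, 112.4, 107.2]
tool_rot: [3.141, -0.0, 1.772]
force: [0.3, 0.1, 1.9]
width: -0.2
gripper_force: 0.7
```

Emit:
jog_arm:
  plan:
    - {"tx":0,"ty":0.02,"tz":-0.05,"wx":0,"wy":0,"wz":0,"claw":1}
    - {"tx":0,"ty":0.02,"tz":-0.2,"wx":0,"wy":0,"wz":0,"claw":1}
    - {"tx":0,"ty":0.02,"tz":-0.35,"wx":0,"wy":0,"wz":0,"claw":1}
    - {"tx":0,"ty":0.02,"tz":-0.35,"wx":0,"wy":0,"wz":0,"claw":1}
    - {"tx":0,"ty":0.02,"tz":-0.35,"wx":0,"wy":0,"wz":0,"claw":1}

```text
clock: 29.4
eef_pos: [467.9, 114.2, 212.2]
tool_rot: [3.141, -0.001, 1.773]
force: [-0.8, 0.0, -0.3]
width: 0.1
gripper_force: 0.0
```

Run:
```python
from h import *
p=shot("side");im=p["img"][100:300,230:430,::-1];cv2.imwrite("pics/s3.png",cv2.resize(im,None,fx=2.5,fy=2.5,interpolation=cv2.INTER_CUBIC))
print(wp());go(pw(-22,140,150),101.5);go(pw(-22,140,86),101.5)
```

```text
(np.float64(23.2), np.float64(141.5), np.float64(211.2))
t [-0.0049 -0.1503  0.2042] w [-0.001  -0.0004  0.0011] rows 1.5
t [-0.005  -0.1499  0.4175] w [-0.001  -0.0004  0.0011] rows 2.7
```

View pics/s3.png

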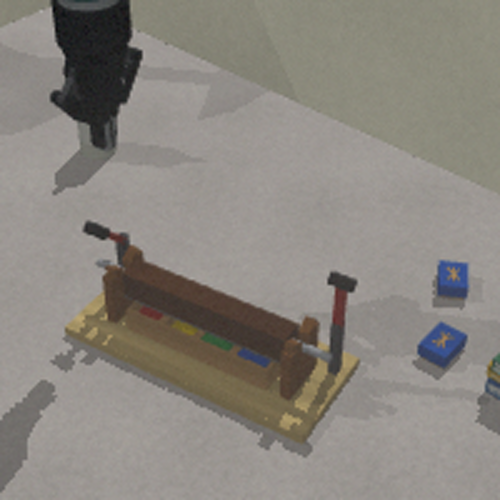

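The left keeper has swung past upright and leans towards the robot. Now I'll push its knob down.

Emit:
jog_arm:
  plan:
    - {"tx":-0.005,"ty":-0.15,"tz":0.1,"wx":0,"wy":0,"wz":0,"claw":1}
    - {"tx":-0.005,"ty":-0.15,"tz":0.22,"wx":0,"wy":0,"wz":0,"claw":1}
    - {"tx":-0.005,"ty":-0.15,"tz":0.3,"wx":0,"wy":0,"wz":0,"claw":1}
    - {"tx":-0.005,"ty":-0.15,"tz":0.34,"wx":0,"wy":0,"wz":0,"claw":1}
    - {"tx":-0.005,"ty":-0.15,"tz":0.375,"wx":0,"wy":0,"wz":0,"claw":1}
    - {"tx":-0.005,"ty":-0.15,"tz":0.4,"wx":0,"wy":0,"wz":0,"claw":1}
    - {"tx":-0.005,"ty":-0.15,"tz":0.415,"wx":0,"wy":0,"wz":0,"claw":1}
    - {"tx":-0.005,"ty":-0.15,"tz":0.422,"wx":0,"wy":0,"wz":0,"claw":1}
    - {"tx":-0.005,"ty":-0.15,"tz":0.428,"wx":0,"wy":0,"wz":0,"claw":1}
    - {"tx":-0.005,"ty":-0.15,"tz":0.428,"wx":0,"wy":0,"wz":0,"claw":1}

```text
clock: 30.45
eef_pos: [402.1, 99.7, 78.7]
tool_rot: [-3.1, -0.006, 1.771]
force: [-29.0, -10.7, 2.5]
width: 0.2
gripper_force: 14.5
```

Emit:
jog_arm:
  plan:
    - {"tx":0,"ty":-0.04,"tz":0,"wx":0,"wy":0,"wz":0,"claw":1}
    - {"tx":0,"ty":-0.1,"tz":0,"wx":0,"wy":0,"wz":0,"claw":1}
    - {"tx":0,"ty":-0.13,"tz":-0.05,"wx":0,"wy":0,"wz":0,"claw":1}
    - {"tx":0,"ty":-0.13,"tz":-0.2,"wx":0,"wy":0,"wz":0,"claw":1}
    - {"tx":0,"ty":-0.13,"tz":-0.35,"wx":0,"wy":0,"wz":0,"claw":1}
    - {"tx":0,"ty":-0.13,"tz":-0.5,"wx":0,"wy":0,"wz":0,"claw":1}
    - {"tx":0,"ty":-0.13,"tz":-0.5,"wx":0,"wy":0,"wz":0,"claw":1}
    - {"tx":0,"ty":-0.13,"tz":-0.5,"wx":0,"wy":0,"wz":0,"claw":1}

```text
clock: 31.25
eef_pos: [385.3, 96.2, 232.7]
tool_rot: [-3.141, -0.001, 1.774]
force: [-0.2, -0.6, -0.9]
width: -0.0
gripper_force: 0.0
```

```bash
cat >> h.py <<'E'
def kn(p,y0):
    C=cloud(p);d=C[...,:2]-[472.6,-29.1];X=d@[.98,.199];Y=d@[-.199,.98]
    m=(abs(Y-y0)<9)&(X>-60)&(X<70)&(C[...,2]>73)&(C[...,2]<165)&(p["depth"]>0)
    for x in range(-60,70,8):
        k=m&(X>=x)&(X<x+8)
        if k.sum()>3: print((x,int(k.sum()),round(float(np.percentile(C[k][:,2],90)),1),C[k][:,2].min().round(1),p["img"][k].mean(0).round().tolist()))
E
python3 - <<'E'
from h import *
print(wp());p=shot("side");t=shot("top")
im=p["img"][150:250,230:330,::-1];cv2.imwrite("pics/s4.png",cv2.resize(im,None,fx=4.5,fy=4.5,interpolation=cv2.INTER_CUBIC))
print("side");kn(p,140);print("top");kn(t,140)
E
```

```text
(np.float64(-60.6), np.float64(140.1), np.float64(232.7))
side
(-36, 14, 91.5, np.float64(81.9), [55.0, 52.0, 52.0])
(-28, 13, 92.5, np.float64(89.1), [59.0, 55.0, 54.0])
(-20, 5, 89.7, np.float64(85.8), [118.0, 56.0, 53.0])
(-12, 9, 88.2, np.float64(82.8), [117.0, 56.0, 52.0])
(-4, 12, 86.9, np.float64(77.4), [119.0, 60.0, 57.0])
(4, 7, 85.9, np.float64(79.7), [112.0, 52.0, 50.0])
(12, 9, 85.7, np.float64(79.6), [120.0, 55.0, 51.0])
(20, 9, 84.4, np.float64(74.8), [120.0, 59.0, 56.0])
(28, 10, 84.7, np.float64(75.0), [74.0, 63.0, 62.0])
(36, 6, 84.3, np.float64(74.0), [84.0, 83.0, 83.0])
top
(-28, 6, 95.5, np.float64(90.3), [55.0, 45.0, 41.0])
(-20, 14, 91.4, np.float64(86.4), [86.0, 41.0, 36.0])
(-12, 13, 92.8, np.float64(87.6), [104.0, 42.0, 36.0])
(-4, 15, 89.1, np.float64(73.9), [101.0, 47.0, 44.0])
(4, 14, 88.0, np.float64(83.1), [105.0, 46.0, 40.0])
(12, 14, 87.8, np.float64(79.1), [108.0, 48.0, 40.0])
(20, 14, 87.4, np.float64(80.4), [102.0, 46.0, 40.0])
(28, 14, 88.5, np.float64(81.8), [69.0, 53.0, 52.0])
(36, 10, 88.3, np.float64(79.6), [79.0, 72.0, 61.0])
```

View pics/s4.png

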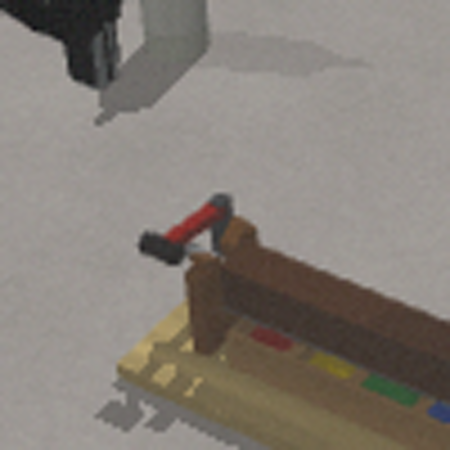

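Run:
```python
from h import *
go(pw(-14,140,110),101.5);go(pw(-14,140,82),101.5)
```

```text
t [0.0007 0.1598 0.4049] w [-0.0025  0.0002  0.001 ] rows 2.6
t [0.0007 0.1602 0.4983] w [-0.0025  0.0002  0.001 ] rows 3.1
```

Emit:
jog_arm:
  plan:
    - {"tx":0,"ty":0.16,"tz":0,"wx":0,"wy":0,"wz":0,"claw":1}
    - {"tx":0,"ty":0.16,"tz":0.15,"wx":0,"wy":0,"wz":0,"claw":1}
    - {"tx":0,"ty":0.16,"tz":0.3,"wx":0,"wy":0,"wz":0,"claw":1}
    - {"tx":0,"ty":0.16,"tz":0.4,"wx":0,"wy":0,"wz":0,"claw":1}
    - {"tx":0,"ty":0.16,"tz":0.43,"wx":0,"wy":0,"wz":0,"claw":1}
    - {"tx":0,"ty":0.16,"tz":0.455,"wx":0,"wy":0,"wz":0,"claw":1}
    - {"tx":0,"ty":0.16,"tz":0.47,"wx":0,"wy":0,"wz":0,"claw":1}
    - {"tx":0,"ty":0.16,"tz":0.48,"wx":0,"wy":0,"wz":0,"claw":1}
    - {"tx":0,"ty":0.16,"tz":0.488,"wx":0,"wy":0,"wz":0,"claw":1}
    - {"tx":0,"ty":0.16,"tz":0.494,"wx":0,"wy":0,"wz":0,"claw":1}
    - {"tx":0,"ty":0.16,"tz":0.494,"wx":0,"wy":0,"wz":0,"claw":1}

```text
clock: 32.45
eef_pos: [433.3, 105.4, 85.2]
tool_rot: [3.141, -0.0, 1.773]
force: [-1.1, 0.2, 0.8]
width: -0.2
gripper_force: 0.2
```

Run:
```python
from h import *
print(wp(),ctrl.read_state()["tool_rot"])
```

```text
(np.float64(-11.8), np.float64(139.7), np.float64(85.2)) [ 3.14090010e+00 -2.22180128e-04  1.77302041e+00]
```

Emit:
jog_arm:
  plan:
    - {"tx":0,"ty":0,"tz":0.006,"wx":0,"wy":0,"wz":0,"claw":1}
    - {"tx":0,"ty":0,"tz":0.012,"wx":0,"wy":0,"wz":0,"claw":1}
    - {"tx":0,"ty":0,"tz":0.018,"wx":0,"wy":0,"wz":0,"claw":1}
    - {"tx":0,"ty":0,"tz":0.018,"wx":0,"wy":0,"wz":0,"claw":1}

```text
clock: 32.85
eef_pos: [433.1, 105.4, 81.3]
tool_rot: [3.14, -0.002, 1.772]
force: [-5.4, -1.0, 28.5]
width: -0.4
gripper_force: 14.2
```

Emit:
jog_arm:
  plan:
    - {"tx":0,"ty":0,"tz":-0.1,"wx":0,"wy":0,"wz":0,"claw":1}
    - {"tx":0,"ty":0,"tz":-0.25,"wx":0,"wy":0,"wz":0,"claw":1}
    - {"tx":0,"ty":0,"tz":-0.4,"wx":0,"wy":0,"wz":0,"claw":1}
    - {"tx":0,"ty":0,"tz":-0.5,"wx":0,"wy":0,"wz":0,"claw":1}
    - {"tx":0,"ty":0,"tz":-0.5,"wx":0,"wy":0,"wz":0,"claw":1}

```text
clock: 33.35
eef_pos: [435.8, 105.8, 232.9]
tool_rot: [3.134, -0.001, 1.773]
force: [0.1, 0.7, -0.1]
width: 0.2
gripper_force: 0.0
```

Run:
```python
from h import *
print(wp());p=shot("side");t=shot("top");w=shot("wrist")
print("side");kn(p,140);print("wrist");kn(w,140)
go(pw(85,-10,235),101.5);go(pw(85,-140,235),101.5,(pw(85,-10,235),101.5))
```

```text
(np.float64(-9.2), np.float64(139.5), np.float64(232.9))
side
(-36, 15, 84.8, np.float64(76.9), [54.0, 52.0, 51.0])
(-28, 11, 85.6, np.float64(81.9), [69.0, 58.0, 57.0])
(-20, 6, 83.7, np.float64(80.5), [125.0, 59.0, 56.0])
(-12, 10, 83.0, np.float64(77.2), [120.0, 56.0, 51.0])
(-4, 9, 82.6, np.float64(75.2), [128.0, 64.0, 60.0])
(4, 8, 82.7, np.float64(75.5), [123.0, 56.0, 52.0])
(12, 10, 83.8, np.float64(74.4), [117.0, 53.0, 50.0])
(20, 10, 83.0, np.float64(73.3), [113.0, 54.0, 52.0])
(28, 12, 84.9, np.float64(74.1), [71.0, 65.0, 65.0])
(36, 7, 84.7, np.float64(73.1), [86.0, 85.0, 85.0])
wrist
(-36, 98, 84.7, np.float64(79.0), [21.0, 20.0, 18.0])
(-28, 175, 85.5, np.float64(80.8), [23.0, 19.0, 20.0])
(-20, 122, 82.6, np.float64(73.2), [113.0, 27.0, 19.0])
(-12, 116, 82.6, np.float64(73.6), [121.0, 28.0, 21.0])
(-4, 105, 82.9, np.float64(73.9), [122.0, 27.0, 24.0])
(4, 102, 82.7, np.float64(76.6), [124.0, 26.0, 19.0])
(12, 108, 82.7, np.float64(76.3), [124.0, 26.0, 19.0])
(20, 108, 82.8, np.float64(76.1), [114.0, 23.0, 18.0])
(28, 122, 84.7, np.float64(73.3), [59.0, 52.0, 54.0])
(36, 63, 84.8, np.float64(73.1), [67.0, 66.0, 62.0])
t [-0.5008  0.3234 -0.0204] w [-0.0004 -0.0003  0.0012] rows 3.6
t [-4.333e-01 -2.000e-04 -0.000e+00] w [0. 0. 0.] rows 2.6
```

Emit:
jog_arm:
  plan:
    - {"tx":-0.5,"ty":0.323,"tz":0,"wx":0,"wy":0,"wz":0,"claw":1}
    - {"tx":-0.934,"ty":0.323,"tz":0,"wx":0,"wy":0,"wz":0,"claw":1}
    - {"tx":-0.934,"ty":0.323,"tz":0,"wx":0,"wy":0,"wz":0,"claw":1}
    - {"tx":-0.934,"ty":0.323,"tz":0,"wx":0,"wy":0,"wz":0,"claw":1}
    - {"tx":-0.934,"ty":0.323,"tz":0,"wx":0,"wy":0,"wz":0,"claw":1}
    - {"tx":-0.934,"ty":0.323,"tz":0,"wx":0,"wy":0,"wz":0,"claw":1}
    - {"tx":-0.934,"ty":0.323,"tz":0,"wx":0,"wy":0,"wz":0,"claw":1}
    - {"tx":-0.934,"ty":0.323,"tz":0,"wx":0,"wy":0,"wz":0,"claw":1}
    - {"tx":-0.934,"ty":0.323,"tz":0.15,"wx":0,"wy":0,"wz":0,"claw":1}
    - {"tx":-0.934,"ty":0.323,"tz":0.3,"wx":0,"wy":0,"wz":0,"claw":1}
    - {"tx":-0.934,"ty":0.323,"tz":0.415,"wx":0,"wy":0,"wz":0,"claw":1}
    - {"tx":-0.934,"ty":0.323,"tz":0.415,"wx":0,"wy":0,"wz":0,"claw":1}

```text
clock: 34.7
eef_pos: [580.0, -145.7, 99.7]
tool_rot: [-3.132, -0.007, 1.775]
force: [-0.7, 0.8, 0.3]
width: 0.3
gripper_force: 0.0
```

Run:
```python
from h import *
print(wp(),ctrl.read_state()["force"]);go(pw(18,-140,107),101.5)
```

```text
(np.float64(82.0), np.float64(-135.6), np.float64(99.7)) [-0.74090041  0.75133337  0.33733368]
t [-0.0136 -0.2137 -0.0223] w [-0.0062 -0.0044  0.002 ] rows 1.3
```

Emit:
jog_arm:
  plan:
    - {"tx":-0.004,"ty":0,"tz":0,"wx":0,"wy":0,"wz":0,"claw":1}
    - {"tx":-0.004,"ty":-0.04,"tz":0,"wx":0,"wy":0,"wz":0,"claw":1}
    - {"tx":-0.004,"ty":-0.08,"tz":0,"wx":0,"wy":0,"wz":0,"claw":1}
    - {"tx":-0.004,"ty":-0.12,"tz":0,"wx":0,"wy":0,"wz":0,"claw":1}
    - {"tx":-0.004,"ty":-0.16,"tz":0,"wx":0,"wy":0,"wz":0,"claw":1}
    - {"tx":-0.004,"ty":-0.195,"tz":0,"wx":0,"wy":0,"wz":0,"claw":1}
    - {"tx":-0.004,"ty":-0.225,"tz":0,"wx":0,"wy":0,"wz":0,"claw":1}
    - {"tx":-0.004,"ty":-0.225,"tz":0,"wx":0,"wy":0,"wz":0,"claw":1}

```text
clock: 35.5
eef_pos: [517.0, -165.0, 105.4]
tool_rot: [-3.141, -0.0, 1.772]
force: [-0.1, -0.7, 1.2]
width: 0.4
gripper_force: 0.4
```

Emit:
jog_arm:
  plan:
    - {"tx":0,"ty":0.02,"tz":-0.05,"wx":0,"wy":0,"wz":0,"claw":1}
    - {"tx":0,"ty":0.02,"tz":-0.2,"wx":0,"wy":0,"wz":0,"claw":1}
    - {"tx":0,"ty":0.02,"tz":-0.35,"wx":0,"wy":0,"wz":0,"claw":1}
    - {"tx":0,"ty":0.02,"tz":-0.35,"wx":0,"wy":0,"wz":0,"claw":1}
    - {"tx":0,"ty":0.02,"tz":-0.35,"wx":0,"wy":0,"wz":0,"claw":1}

```text
clock: 36.0
eef_pos: [524.0, -163.3, 210.5]
tool_rot: [3.141, -0.0, 1.773]
force: [-0.0, 0.2, -0.8]
width: 0.3
gripper_force: 0.0
```

Run:
```python
from h import *
print(wp());p=shot("side");print("side");kn(p,-140)
go(pw(-10,-140,140),101.5);go(pw(-10,-140,82),101.5)
```

```text
(np.float64(23.6), np.float64(-141.7), np.float64(210.5))
side
(-20, 28, 125.3, np.float64(113.6), [58.0, 56.0, 55.0])
(-12, 12, 126.3, np.float64(122.0), [70.0, 68.0, 66.0])
(20, 6, 90.3, np.float64(74.8), [83.0, 60.0, 58.0])
(28, 9, 85.3, np.float64(73.3), [80.0, 61.0, 60.0])
(36, 7, 83.6, np.float64(74.4), [90.0, 87.0, 87.0])
t [ 0.0037 -0.11    0.2315] w [-0.0011 -0.0008  0.0009] rows 1.5
t [ 0.0035 -0.1097  0.4249] w [-0.0011 -0.0008  0.0009] rows 2.6
```

Emit:
jog_arm:
  plan:
    - {"tx":0.003,"ty":-0.115,"tz":0.0,"wx":0,"wy":0,"wz":0,"claw":1}
    - {"tx":0.003,"ty":-0.115,"tz":0.15,"wx":0,"wy":0,"wz":0,"claw":1}
    - {"tx":0.003,"ty":-0.115,"tz":0.22,"wx":0,"wy":0,"wz":0,"claw":1}
    - {"tx":0.003,"ty":-0.115,"tz":0.25,"wx":0,"wy":0,"wz":0,"claw":1}
    - {"tx":0.003,"ty":-0.115,"tz":0.28,"wx":0,"wy":0,"wz":0,"claw":1}
    - {"tx":0.003,"ty":-0.115,"tz":0.31,"wx":0,"wy":0,"wz":0,"claw":1}
    - {"tx":0.003,"ty":-0.115,"tz":0.34,"wx":0,"wy":0,"wz":0,"claw":1}
    - {"tx":0.003,"ty":-0.115,"tz":0.365,"wx":0,"wy":0,"wz":0,"claw":1}
    - {"tx":0.003,"ty":-0.115,"tz":0.385,"wx":0,"wy":0,"wz":0,"claw":1}
    - {"tx":0.003,"ty":-0.115,"tz":0.4,"wx":0,"wy":0,"wz":0,"claw":1}
    - {"tx":0.003,"ty":-0.115,"tz":0.41,"wx":0,"wy":0,"wz":0,"claw":1}
    - {"tx":0.003,"ty":-0.115,"tz":0.41,"wx":0,"wy":0,"wz":0,"claw":1}

```text
clock: 37.25
eef_pos: [490.2, -169.2, 86.7]
tool_rot: [-3.141, -0.0, 1.773]
force: [-0.0, 0.4, -0.7]
width: -0.3
gripper_force: 0.0
```

Run:
```python
from h import *
print(wp());p=shot("side");kn(p,-140)
```

```text
(np.float64(-10.6), np.float64(-140.8), np.float64(86.7))
(-36, 24, 89.4, np.float64(79.8), [55.0, 52.0, 51.0])
(-28, 57, 152.3, np.float64(86.5), [55.0, 53.0, 52.0])
(-20, 17, 138.1, np.float64(85.6), [70.0, 61.0, 59.0])
(12, 4, 83.2, np.float64(79.1), [102.0, 52.0, 49.0])
(20, 8, 84.6, np.float64(80.5), [115.0, 54.0, 52.0])
(28, 12, 85.5, np.float64(74.1), [79.0, 70.0, 71.0])
(36, 7, 84.6, np.float64(78.2), [88.0, 88.0, 88.0])
```

Emit:
jog_arm:
  plan:
    - {"tx":0,"ty":0,"tz":0.006,"wx":0,"wy":0,"wz":0,"claw":1}
    - {"tx":0,"ty":0,"tz":0.012,"wx":0,"wy":0,"wz":0,"claw":1}
    - {"tx":0,"ty":0,"tz":0.018,"wx":0,"wy":0,"wz":0,"claw":1}
    - {"tx":0,"ty":0,"tz":0.023,"wx":0,"wy":0,"wz":0,"claw":1}
    - {"tx":0,"ty":0,"tz":0.023,"wx":0,"wy":0,"wz":0,"claw":1}

```text
clock: 37.8
eef_pos: [490.3, -169.4, 81.6]
tool_rot: [3.14, -0.001, 1.772]
force: [-4.0, 1.6, 17.6]
width: -0.3
gripper_force: 8.9
```

Emit:
jog_arm:
  plan:
    - {"tx":0,"ty":0,"tz":-0.1,"wx":0,"wy":0,"wz":0,"claw":1}
    - {"tx":0,"ty":0,"tz":-0.25,"wx":0,"wy":0,"wz":0,"claw":1}
    - {"tx":0,"ty":0,"tz":-0.4,"wx":0,"wy":0,"wz":0,"claw":1}
    - {"tx":0,"ty":0,"tz":-0.6,"wx":0,"wy":0,"wz":0,"claw":1}
    - {"tx":0,"ty":0,"tz":-0.6,"wx":0,"wy":0,"wz":0,"claw":1}
    - {"tx":0,"ty":0,"tz":-0.6,"wx":0,"wy":0,"wz":0,"claw":1}

```text
clock: 38.4
eef_pos: [491.5, -169.5, 261.7]
tool_rot: [3.137, 0.001, 1.774]
force: [-0.1, -0.4, 0.1]
width: 0.1
gripper_force: 0.0
```

Run:
```python
from h import *
print(wp());p=shot("side");t=shot("top");w=shot("wrist")
for y in(-140,140):
    print("side",y);kn(p,y)
print("wrist");kn(w,-140)
held(w,79)
for b in blocks(t,"blue",40)+blocks(t,"green",40):print(b)
im=p["img"][120:300,230:430,::-1];cv2.imwrite("pics/s5.png",cv2.resize(im,None,fx=3,fy=3,interpolation=cv2.INTER_CUBIC))
```

```text
(np.float64(-9.4), np.float64(-141.4), np.float64(261.7))
side -140
(-36, 24, 83.8, np.float64(75.1), [56.0, 54.0, 52.0])
(-28, 15, 85.7, np.float64(81.9), [66.0, 58.0, 57.0])
(-20, 11, 83.3, np.float64(80.1), [120.0, 59.0, 57.0])
(-12, 11, 82.8, np.float64(75.2), [123.0, 55.0, 51.0])
(-4, 12, 82.5, np.float64(75.8), [130.0, 61.0, 56.0])
(4, 13, 81.9, np.float64(76.6), [126.0, 58.0, 56.0])
(12, 9, 83.2, np.float64(77.1), [132.0, 57.0, 53.0])
(20, 11, 82.9, np.float64(75.4), [120.0, 61.0, 58.0])
(28, 14, 84.9, np.float64(76.5), [92.0, 73.0, 73.0])
(36, 7, 84.1, np.float64(77.5), [90.0, 89.0, 89.0])
side 140
(-36, 16, 84.7, np.float64(75.4), [56.0, 54.0, 53.0])
(-28, 12, 87.0, np.float64(81.2), [62.0, 57.0, 56.0])
(-20, 7, 83.1, np.float64(80.7), [127.0, 60.0, 57.0])
(-12, 10, 83.0, np.float64(73.9), [118.0, 59.0, 56.0])
(-4, 12, 83.5, np.float64(75.8), [125.0, 62.0, 59.0])
(4, 11, 82.6, np.float64(74.3), [117.0, 55.0, 51.0])
(12, 8, 82.6, np.float64(73.8), [120.0, 55.0, 50.0])
(20, 9, 82.9, np.float64(74.9), [115.0, 56.0, 51.0])
(28, 13, 84.7, np.float64(77.3), [78.0, 66.0, 65.0])
(36
[... 239 characters left out ...]
float64(75.4), [131.0, 31.0, 25.0])
(-4, 96, 83.1, np.float64(74.8), [131.0, 33.0, 30.0])
(4, 96, 82.7, np.float64(74.7), [134.0, 37.0, 29.0])
(12, 95, 82.9, np.float64(74.1), [135.0, 37.0, 29.0])
(20, 97, 83.0, np.float64(74.7), [123.0, 32.0, 27.0])
(28, 96, 85.0, np.float64(73.1), [60.0, 58.0, 61.0])
(36, 48, 84.5, np.float64(74.2), [71.0, 72.0, 70.0])
held 0.68 [ 30.1 119.4] ang 101.4664363861084 ctr [ 490.25530753 -115.6824788 ] minus tcp [ 0.53870075 52.81033822] z(y) [79.0, 79.0, 78.9, 78.9, 78.9]
([382.4, 108.2], 177, 24.2, [747.0, -170.5], [40.6, 30.6], 33.3)
([402.8, 145.8], 178, 23.7, [645.6, -223.4], [42.7, 30.0], 5.0)
([45.5, 310.0], 297, 83.3, [232.0, 667.6], [44.0, 48.5], 17.2)
```

View pics/s5.png

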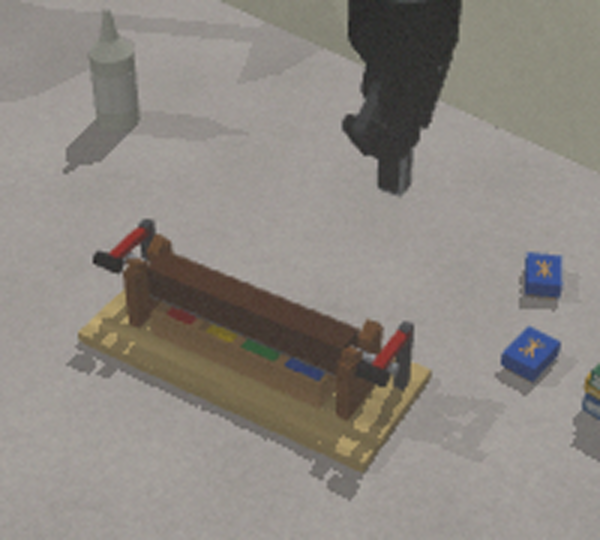

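Both keepers lie level (bar tops at about 83 mm). The beam is seated with its top at 79 mm, and both blocks were pressed flush before it went on. The robot is clear, so I'm handing in.

```bash
python3 -c "
from cell import ctrl
print(ctrl.finish_job())"
```

```text
the job is handed in; nothing more can be done
None
```

The job is handed in, verdict not shown: the green block and the nearest blue block (the only real ones out) are pressed flush in their recesses, the beam is bottomed in both slots, and both keepers lie flat.

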